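# Fetch the tyre deflator from behind the pump and pad holder

### The arm

A 6-joint arm with a two-finger parallel gripper is mounted at the origin on the work surface. World frame = base frame: x ahead of the robot, y to its left, z up, the work surface at z = 0. Lengths are in m, angles in rad, forces in N, time in s.
With the tool pointing down it reaches from about 0.275 to 0.825 m from the base axis. Payload 4.9 kg.
Tool frame: the origin (TCP) lies midway between the tips of the shut fingers; the grasp point (between the pads) lies 19 mm behind it (arm.pinch_z is the distance from the TCP to the grasp point, in m); z points along the fingers, y is the line along which they close (so a half turn about z gives the same grasp; the last joint's range is limited). The gripper opens to 85 mm and grips with 20 to 120 N. Pads are 22 mm wide; open, the fingers measure 114 mm over their backs; the gripper's body (76 mm by 85 mm) begins 54 mm behind the grasp point. The pads swing forward as they close: fully open they stand 13 mm farther back than shut.
Start: joints at [-1.308, 0.326, -0.193, 1.052, 0, 1.437], TCP at [0.213, -0.507, 0.231] pointing down, gripper open.
Joint ranges: [-2.65, 2.65], [-0.97, 1.79], [-1.3, 1.35], [-1.93, 2.1], [-1.47, 1.37], [-3.14, 3.14]. Speed limits (rad/s): [2.57, 2.57, 3.14, 3.14, 3.14, 3.14].

### API

Orientations are given as a rotation vector (axis times angle).
In Python, from plant import arm gives the robot as it stands.
- The arm moves only by the shell command python3 -m crank 'ROWS' [FORCE]. ROWS is JSON, a list of rows, each an object of numbers: "claw": the opening, from 0 (shut) to 1 (fully open); "tx", "ty", "tz": the shift along the tool's x, y, z scaled (see below); "turn": the turn about the tool's z scaled (see below). In form: [{"claw": .., "tx": .., "ty": .., "tz": .., "turn": ..}, ...]. A call has 1 to 5 rows; each row is the pose to reach, as a shift and turn from the pose commanded when the call began, along the tool's axes at that moment, turning the shorter way round; what a row does not reach only later rows make up. The controller multiplies each number of a shift by 0.25 m and each number of a turn by 180 degrees. A row lasts 1/12 s, in which the tool goes at most 41.7 mm and 7.16 degrees, less where a joint would pass 70% of its speed; a pose out of reach is approached as far as the arm can. A call with a number of a shift or a turn outside -1 to 1 is refused whole. A call with a gripper value outside its range is refused whole. The fingers move at their own pace and stop on an object; FORCE is the grip in N (left out, the last holds). Time passes only in rows, so rows that repeat a pose let the fingers close. It gives the time, the measured TCP pose, the force, the opening and the grip force at its end, in the units of the state.
- arm.observe(): the state, without advancing time (a new reading comes with each control period).
- arm.capture(name): name is "scene" or "top"; returns the picture (400x640x3 uint8, red, green, blue); there is no depth.
- arm.camera_info(name): a dict with "camera_matrix" (3x3 intrinsics, pixels), "k1" (the pictures are not rectified: a ray, as slopes to the right and down, at radius r is drawn at 1 + k1 r^2 times it, then the intrinsics apply), "world_from_camera" (4x4, takes a point from camera to world coordinates). Camera axes: x right, y down, z forward; pixel columns grow to the right and rows downward; lengths in m; the calibration is good to about 2 mm. A picture is of the moment at which its call begins. camera_info takes no time and is no camera call.
- arm.job_done(): hands the job in; it is judged then, once.
The state is a dict: "time_s": time; "joints": joint angles; "qd": joint speeds; "effort": joint torques, N m; "tcp_pos": TCP position; "tool_rot": TCP orientation; "force": force on the tool from outside, world axes, zero at the start; "wrist_torque": the same for the moment, N m; "finger_gap": opening from 0.0 (shut) to 1.0 (fully open); "finger_force": force on a finger pad.
Only numpy, scipy, OpenCV 4.12 (cv2) and the standard library are available. Lean on these libraries where they do the work, as an engineer would, in place of code of your own. Each camera call takes 0.05 s, during which the arm holds its last target. There are 200 camera calls.

### The job

We need the chrome tyre deflator packed in the white tub. First clear both the steel hand pump and the yellow polishing pad holder out of the grey rack and stand them upright on the black rubber mat, then lay the deflator flat on the floor of the tub, and only after that stand the pump and the pad holder back in the rack, each on the exact spot where it stood at the start. Set everything down gently rather than letting it fall, and leave the two tins in the rack and the loose spanner where they are.

Things in the scene. Friction and masses are not known exactly. Their poses are not given: they have to be found in the camera images.
- pump: Loose steel hand pump standing upright in the rack front, left or right; 202 mm tall, 0.55 kg. Origin: centre of its underside, z up. Foot plate 64 (its x) x 80 (its y) x 8 mm; barrel 34 mm across to z = 150; black round T-handle bar, 24 mm thick, 90 mm long along its y, axis at z = 190 mm over the origin: pinch it from above, closing along x. Fixed foot lever folded against the barrel on -x.
- pad_holder: Loose yellow plastic polishing pad holder, 70 mm tall, 0.18 kg, in the rack front on the other side from the pump: round disc 94 mm across, 20 mm thick, lying flat; neck; on top a round knob 36 mm across from z = 35 to 70 mm, to be gripped from above. Origin: centre of the underside; z up; its yaw does not matter.
- deflator: Loose chrome tyre deflator lying flat, 139 mm long, 0.15 kg, between and behind pump and pad holder. Origin: below the grip point of its stem, level with its underside; z up. Round stem 18 mm thick along its x, axis at z = 13, bare from x = -28 to 35 mm: grip it at x = 0, closing along y. Gauge, white face up, 50 mm across, 26 mm tall, centre at x = 60. Chuck 26 mm thick, x = -54 to -28.
- bay: Fixed grey metal rack (open tray). Origin on the ledge under the middle of its front part, x towards its back wall, y to its left. Floor 5 mm thick, x = -78 to 138, y = -146 to 146 mm; side and back walls 6 mm thick, 45 mm tall; no front wall, no roof. Start spots near: pump and pad holder (0, 72) and (0, -72) or swapped, deflator (25, 0), tins (92, 68) and (92, -68) mm.
- mat: Fixed flat black ribbed rubber mat, 280 mm along its x, 170 mm along its y, 3 mm thick: the side area. Origin: centre of its underside. It lies to the left or the right of the rack.
- tub: Fixed open white plastic tub, 200 mm along its x, 150 mm along its y, 70 mm tall, walls and floor 4 mm thick. Origin: centre of its underside. Its snap-lock lid stands folded open beyond its +x side, sloping down. It lies on the other side of the rack from the mat.
- tin_a: Bystander: round aluminium tin, 62 mm across, 40 mm tall, loose in the rack's back left corner area beside the gauge. Origin: centre of its underside. Not to be shifted.
- tin_b: Bystander: the same tin in the rack's back right corner area. Not to be shifted.
- spanner: Bystander: steel spanner 160 mm long lying loose on the ledge in front of the rack. Origin: middle of its underside. Not to be shifted.
Mind the look-alikes: they are no part of the job. Of the things shaped like the pad_holder, the yellow one is meant. There is more than one size of the deflator; the job needs the larger.

How it is judged:
On the way, in this order (a step that is already met when the one before it is completed fails the run):
1. the pump and the pad holder both stand upright and released on the mat while the deflator is still in the rack (x of pump in the frame of mat between -0.14 and 0.14 m and y of pump in the frame of mat between -0.085 and 0.085 m and z of pump in the frame of mat between 0 and 0.012 m and angle between each of pump, pad_holder's own z axis and vertical below 0.15 rad and linear speed of each of pump, pad_holder below 0.02 m/s and contact force between the fingers and pump below 0.1 N and x of pad_holder in the frame of mat between -0.14 and 0.14 m and y of pad_holder in the frame of mat between -0.085 and 0.085 m and z of pad_holder in the frame of mat between 0 and 0.012 m and contact force between the fingers and pad_holder below 0.1 N and horizontal distance between deflator and bay below 0.07 m), for 0.2 s.
2. the deflator lies released on the tub's floor while the pump and the pad holder still stand on the mat (x of deflator in the frame of tub between -0.095 and 0.095 m and y of deflator in the frame of tub between -0.07 and 0.07 m and z of deflator in the frame of tub between 0 and 0.015 m and angle between deflator's own z axis and vertical below 0.2 rad and linear speed of each of deflator, pump, pad_holder below 0.02 m/s and contact force between the fingers and deflator below 0.1 N and x of pump in the frame of mat between -0.14 and 0.14 m and y of pump in the frame of mat between -0.085 and 0.085 m and z of pump in the frame of mat between 0 and 0.012 m and angle between each of pump, pad_holder's own z axis and vertical below 0.15 rad and contact force between the fingers and pump below 0.1 N and x of pad_holder in the frame of mat between -0.14 and 0.14 m and y of pad_holder in the frame of mat between -0.085 and 0.085 m and z of pad_holder in the frame of mat between 0 and 0.012 m and contact force between the fingers and pad_holder below 0.1 N), for 0.2 s.
At the end, for the whole second after the job is handed in: The deflator lies flat (within 0.2 rad) and at rest on the tub's floor, inside its walls; the pump and the pad holder each stand upright (within 0.15 rad), released and at rest, within 15 mm of the spot where they stood at the start (x of deflator in the frame of tub between -0.095 and 0.095 m and y of deflator in the frame of tub between -0.07 and 0.07 m and z of deflator in the frame of tub between 0 and 0.015 m and angle between deflator's own z axis and vertical below 0.2 rad and linear speed of each of deflator, pump, pad_holder below 0.02 m/s and contact force between the fingers and deflator below 0.1 N and distance of each of pump, pad_holder from where it was at the start of the episode below 0.015 m and angle between each of pump, pad_holder's own z axis and vertical below 0.15 rad and contact force between the fingers and pump below 0.1 N and contact force between the fingers and pad_holder below 0.1 N); the robot touches nothing.
It fails at once if a tin or the spanner is shifted by more than 25 mm (distance of any of tin_a, tin_b, spanner from where it was at the start of the episode above 0.025 m).
It fails at once if the pump, the pad holder or the deflator is let fall (moves faster than 0.7 m/s while not held) ((linear speed of pump above 0.7 m/s and contact force between the fingers and pump below 0.05 N) or (linear speed of pad_holder above 0.7 m/s and contact force between the fingers and pad_holder below 0.05 N) or (linear speed of deflator above 0.7 m/s and contact force between the fingers and deflator below 0.05 N)).
It fails at once if the pump is tipped over (angle between pump's own z axis and vertical above 0.8 rad).
It also fails if it takes over 138 s, if anything falls off the work surface, if the arm or the gripper's body presses on something with over 40 N, if the wrist force passes 120 N, or if a joint passes its speed limit or range.

## Working session

There is one attempt and no reset: what is moved stays moved. The work goes in short steps, Python scripts to look and compute and a shell command to move; the robot and the scene stay as the last step left them, time stands still between calls to the robot, and variables do not carry over. Pictures are saved under pics/ and viewed, at most 14 in all, crops included, and the job is handed in when it is done.

```bash
ls; mkdir -p pics
python3 - <<'E'
from plant import arm
import cv2
for n in("scene","top"):
    cv2.imwrite(f"pics/{n}0.png",arm.capture(n)[:,:,::-1]); c=arm.camera_info(n);print(n,c)
print(arm.observe(),arm.pinch_z)
E
```

```text
pics
scene {'camera_matrix': array([[415.16862389,   0.        , 318.47977673],
       [  0.        , 415.16862389, 204.23948568],
       [  0.        ,   0.        ,   1.        ]]), 'k1': -0.08326632195461225, 'world_from_camera': array([[-0.7736299 ,  0.53341735, -0.34199811,  0.86444873],
       [ 0.63354475,  0.66041817, -0.4030743 ,  0.36452412],
       [ 0.01085494, -0.52850144, -0.848863  ,  0.79954912],
       [ 0.        ,  0.        ,  0.        ,  1.        ]])}
top {'camera_matrix': array([[495.66076062,   0.        , 319.75215878],
       [  0.        , 495.66076062, 197.844244  ],
       [  0.        ,   0.        ,   1.        ]]), 'k1': -0.12104638132210402, 'world_from_camera': array([[-0.00588712, -0.99663385,  0.08176992,  0.45756353],
       [-0.99967798,  0.00788406,  0.02412003, -0.01150127],
       [-0.02468351, -0.08160159, -0.99635932,  1.0953244 ],
       [ 0.        ,  0.        ,  0.        ,  1.        ]])}
{'time_s': 0.1, 'joints': array([-1.30821972e+00,  3.26915648e-01, -1.93468540e-01,  1.05201650e+00,
        2.11301558e-05,  1.43659153e+00]), 'qd': array([-0.00073168, -0.00205768,  0.00098252, -0.00054585,  0.00173922,
        0.00083038]), 'effort': array([ 7.13076824e-04, -4.44239187e+01,  2.63038373e+01,  7.95059139e-03,
       -1.43061652e-04, -3.47720615e-06]), 'tcp_pos': array([ 0.21242595, -0.50675601,  0.23056099]), 'tool_rot': array([-3.07839942e+00, -6.18866469e-01,  1.28457574e-04]), 'force': array([-0.47739895, -0.18725455,  0.33796414]), 'wrist_torque': array([0.03864296, 0.00119508, 0.03273691]), 'finger_force': 0.0, 'finger_gap': 0.9999699086906318} 0.0187
```

View pics/scene0.png

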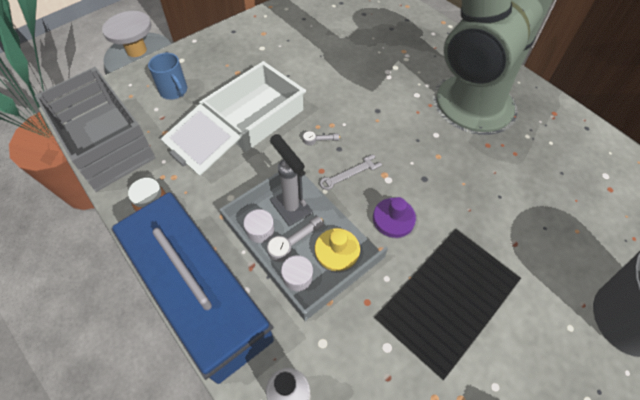

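View pics/top0.png

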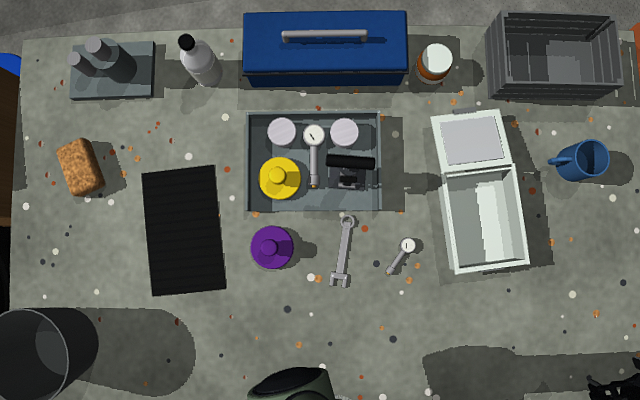

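The pictures show the mat to the left of the rack, about (185,230) in top, and the tub to the right, about (485,215). The pump is front-right at (350,165), the yellow holder at (280,178) and the larger deflator at (314,150). The purple holder and the small deflator are decoys.

```bash
cat > h.py <<'E'
import numpy as np, cv2
from plant import arm
from scipy.spatial.transform import Rotation as R
def cam(n):
    c=arm.camera_info(n);return c["camera_matrix"],c["k1"],c["world_from_camera"]
def unproj(n,uv,z):
    K,k1,T=cam(n);d=np.array([k1,0,0,0.])
    p=cv2.undistortPoints(np.array(uv,float).reshape(-1,1,2),K,d)[:,0]
    r=np.c_[p,np.ones(len(p))]@T[:3,:3].T
    return T[:3,3]+r*((np.broadcast_to(z,len(p))-T[2,3])/r[:,2])[:,None]
def proj(n,P):
    K,k1,T=cam(n);W=np.linalg.inv(T)
    return cv2.projectPoints(np.array(P,float).reshape(-1,1,3),cv2.Rodrigues(W[:3,:3])[0],W[:3,3],K,np.array([k1,0,0,0.]))[0][:,0]
def crop(n,x,y,w,h,s,out):
    im=arm.capture(n)[:,:,::-1]
    cv2.imwrite(out,cv2.resize(im[y:y+h,x:x+w],None,fx=s,fy=s,interpolation=cv2.INTER_CUBIC))
def go(x,y,z,yaw=None):
    """row numbers from current (measured) pose; yaw = direction (rad, world) of tool y axis, modulo pi"""
    o=arm.observe();Rm=R.from_rotvec(o["tool_rot"]).as_matrix()
    t=Rm.T@(np.array([x,y,z])-o["tcp_pos"])
    turn=0
    if yaw is not None:
        cy=np.arctan2(Rm[1,1],Rm[0,1]); d=(yaw-cy+np.pi/2)%np.pi-np.pi/2
        turn=-d  # tool z points down
    print("units t",np.round(t/.25,4),"turn",round(turn/np.pi,4),"dist",round(np.linalg.norm(t),3),"j6",round(o["joints"][5],2),"tilt",np.round(Rm[:,2],3))
E
python3 - <<'E'
from h import *
crop("top",240,100,160,120,5,"pics/t1.png")
crop("scene",200,120,200,150,4,"pics/s1.png")
E
```

```text
(no output)
```

View pics/t1.png

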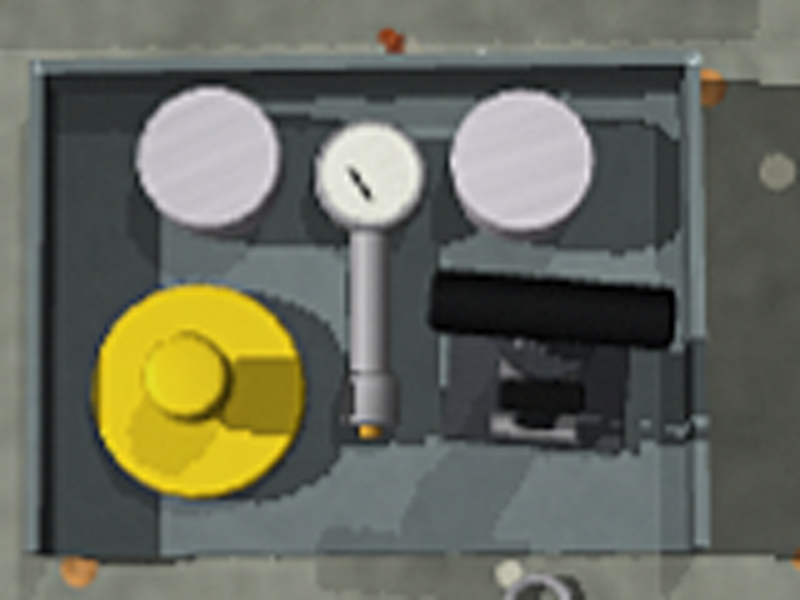

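View pics/s1.png

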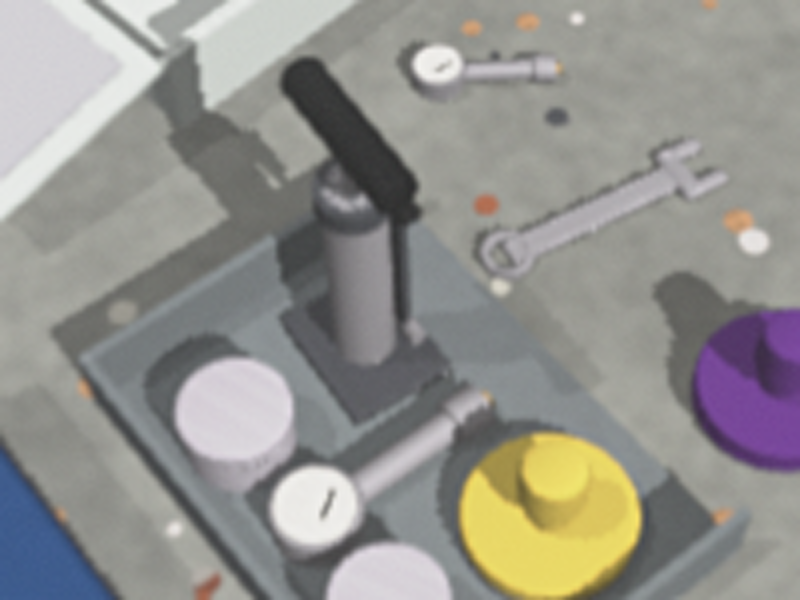

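Crop pixels: pump handle from (432,302) to (674,317), knob top at (185,374), disc centre at (198,390). The deflator gauge is at (370,173) and its chuck end at (368,425). Both views agree and nothing is blocked.

Run:
```python
from h import *
np.set_printoptions(precision=4,suppress=True)
def c(l): return [(240+(u+.5)/5-.5,100+(v+.5)/5-.5) for u,v in l]
def s(l): return [(200+(u+.5)/4-.5,120+(v+.5)/4-.5) for u,v in l]
def yaw(a,b): return np.degrees(np.arctan2(*(b-a)[1::-1]))
h=unproj("top",c([(432,302),(674,317)]),.195);print("handle",h,h.mean(0),yaw(h[1],h[0]))
hs=unproj("scene",s([(298,75),(402,190)]),.195);print("handle scene",hs,hs.mean(0),yaw(hs[0],hs[1]))
print("knob",unproj("top",c([(185,374)]),.075),"disc",unproj("top",c([(198,390)]),.025),"knob sc",unproj("scene",s([(557,465)]),.075),"disc sc",unproj("scene",s([(551,514)]),.025))
d=unproj("top",c([(370,173),(368,425)]),[.031,.018]);print("defl",d,np.linalg.norm(d[1]-d[0]),yaw(d[1],d[0]))
print("defl gauge sc",unproj("scene",s([(315,506)]),.031))
b=unproj("top",c([(36,66),(697,62),(40,553),(706,550)]),[.045,.045,.005,.005]);print("bay",b)
print("tins",unproj("top",c([(208,157),(522,160)]),.045))
print("mat",unproj("top",[(142,173),(214,165),(226,289),(153,295)],.003))
print("tub",unproj("top",[(441,170),(512,164),(529,265),(455,273)],.07))
print("spanner",unproj("top",[(348,222),(340,282)],.005))
```

```text
handle [[ 0.601  -0.0016  0.195 ]
 [ 0.5947 -0.0902  0.195 ]] [ 0.5979 -0.0459  0.195 ] 85.91848086533068
handle scene [[ 0.5929 -0.0902  0.195 ]
 [ 0.5965 -0.005   0.195 ]] [ 0.5947 -0.0476  0.195 ] 87.61288436091917
knob [[0.591  0.1027 0.075 ]] disc [[0.5904 0.1026 0.025 ]] knob sc [[0.5878 0.1023 0.075 ]] disc sc [[0.5897 0.1039 0.025 ]]
defl [[0.6844 0.0269 0.031 ]
 [0.5752 0.0287 0.018 ]] 0.11005754602145326 -0.9774741230206236
defl gauge sc [[0.683  0.0262 0.031 ]]
bay [[ 0.7309  0.1718  0.045 ]
 [ 0.729  -0.1153  0.045 ]
 [ 0.5208  0.1751  0.005 ]
 [ 0.52   -0.1194  0.005 ]]
tins [[ 0.6894  0.0964  0.045 ]
 [ 0.6865 -0.0391  0.045 ]]
mat [[0.6072 0.4198 0.003 ]
 [0.6232 0.2525 0.003 ]
 [0.3469 0.2232 0.003 ]
 [0.3321 0.3894 0.003 ]]
tub [[ 0.5981 -0.2404  0.07  ]
 [ 0.6101 -0.3926  0.07  ]
 [ 0.3979 -0.4219  0.07  ]
 [ 0.3841 -0.2647  0.07  ]]
spanner [[ 0.4933 -0.0469  0.005 ]
 [ 0.3623 -0.0282  0.005 ]]
```

```bash
cat >> h.py <<'E'
def plan(x,y,z,yawdeg=None):
    """turn first (tool z), then per-call shift in the post-turn axes"""
    o=arm.observe();Rm=R.from_rotvec(o["tool_rot"]).as_matrix();d=0
    if yawdeg is not None:
        cy=np.arctan2(Rm[1,1],Rm[0,1]); d=(np.radians(yawdeg)-cy+np.pi/2)%np.pi-np.pi/2
    R2=R.from_euler("z",d).as_matrix()@Rm
    t=R2.T@(np.array([x,y,z])-o["tcp_pos"])/.25
    print("tcp",np.round(o["tcp_pos"],4),"turn",round(-d/np.pi,4),"shift units",np.round(t,3),"calls@5rows",round(np.linalg.norm(t)*.25/.2085,2),"j",np.round(o["joints"],2),"gap",round(o["finger_gap"],3),"F",np.round(o["force"],1),"t",round(o["time_s"],1),"ycur",round(np.degrees(np.arctan2(Rm[1,1],Rm[0,1])),1))
E
python3 -c "
from h import *
plan(.596,-.047,.30,-3)"
```

```text
tcp [ 0.2125 -0.5069  0.2308] turn -0.357 shift units [ 1.918  1.435 -0.278] calls@5rows 2.89 j [-1.31  0.33 -0.19  1.05  0.    1.44] gap 0.997 F [ 0.1 -0.3 -0.8] t 0.2 ycur -67.3
```

```bash
python3 -m crank '[{"claw":1,"turn":-0.04},{"claw":1,"turn":-0.08},{"claw":1,"turn":-0.12},{"claw":1,"turn":-0.16},{"claw":1,"turn":-0.18}]' && python3 -m crank '[{"claw":1,"turn":-0.04},{"claw":1,"turn":-0.08},{"claw":1,"turn":-0.12},{"claw":1,"turn":-0.16},{"claw":1,"turn":-0.177}]' && python3 -m crank '[{"claw":1,"tz":-0.1},{"claw":1,"tz":-0.2},{"claw":1,"tz":-0.278},{"claw":1,"tz":-0.278},{"claw":1,"tz":-0.278}]'; python3 -c "
from h import *
plan(.596,-.047,.30,-3)"
```

```text
tcp [ 0.2125 -0.5069  0.2308] turn -0.357 shift units [ 1.918  1.435 -0.278] calls@5rows 2.89 j [-1.31  0.33 -0.19  1.05  0.    1.44] gap 0.997 F [ 0.1 -0.3 -0.8] t 0.2 ycur -67.3schema error: expected keys claw, tx, ty, tz, turn
```

All keys are needed in each row.

```bash
python3 -m crank '[{"claw":1,"tx":0,"ty":0,"tz":-0.1,"turn":-0.04},{"claw":1,"tx":0,"ty":0,"tz":-0.2,"turn":-0.08},{"claw":1,"tx":0,"ty":0,"tz":-0.278,"turn":-0.12},{"claw":1,"tx":0,"ty":0,"tz":-0.278,"turn":-0.16},{"claw":1,"tx":0,"ty":0,"tz":-0.278,"turn":-0.18}]' && python3 -m crank '[{"claw":1,"tx":0,"ty":0,"tz":0,"turn":-0.04},{"claw":1,"tx":0,"ty":0,"tz":0,"turn":-0.08},{"claw":1,"tx":0,"ty":0,"tz":0,"turn":-0.12},{"claw":1,"tx":0,"ty":0,"tz":0,"turn":-0.16},{"claw":1,"tx":0,"ty":0,"tz":0,"turn":-0.177}]'; python3 -c "
from h import *
plan(.596,-.047,.30,-3)"
```

```text
time_s: 0.62
tcp_pos: [0.2128, -0.5081, 0.3023]
tool_rot: [2.779, 1.46, -0.001]
force: [-0.5, -0.1, 0.5]
finger_gap: 0.999
finger_force: 0.0
time_s: 1.03
tcp_pos: [0.2125, -0.5071, 0.3006]
tool_rot: [-2.273, -2.168, -0.0]
force: [-0.8, 0.6, -0.6]
finger_gap: 0.999
finger_force: 0.0
tcp [ 0.2125 -0.5071  0.3006] turn 0.0016 shift units [1.918 1.435 0.003] calls@5rows 2.87 j [-1.31  0.29 -0.06  1.22 -0.    0.31] gap 0.999 F [-0.8  0.6 -0.6] t 1.0 ycur -2.7
```

```bash
for i in 1; do python3 -m crank '[{"claw":1,"tx":0.13,"ty":0.095,"tz":0,"turn":0},{"claw":1,"tx":0.26,"ty":0.19,"tz":0,"turn":0},{"claw":1,"tx":0.39,"ty":0.285,"tz":0,"turn":0},{"claw":1,"tx":0.48,"ty":0.36,"tz":0,"turn":0},{"claw":1,"tx":0.48,"ty":0.36,"tz":0,"turn":0}]'; python3 -m crank '[{"claw":1,"tx":0.13,"ty":0.095,"tz":0,"turn":0},{"claw":1,"tx":0.26,"ty":0.19,"tz":0,"turn":0},{"claw":1,"tx":0.39,"ty":0.285,"tz":0,"turn":0},{"claw":1,"tx":0.48,"ty":0.36,"tz":0,"turn":0},{"claw":1,"tx":0.48,"ty":0.36,"tz":0,"turn":0}]' ;python3 -m crank '[{"claw":1,"tx":0.13,"ty":0.095,"tz":0,"turn":0},{"claw":1,"tx":0.26,"ty":0.19,"tz":0,"turn":0},{"claw":1,"tx":0.39,"ty":0.285,"tz":0,"turn":0},{"claw":1,"tx":0.48,"ty":0.36,"tz":0,"turn":0},{"claw":1,"tx":0.48,"ty":0.36,"tz":0,"turn":0}]' ;python3 -m crank '[{"claw":1,"tx":0.13,"ty":0.095,"tz":0,"turn":0},{"claw":1,"tx":0.26,"ty":0.19,"tz":0,"turn":0},{"claw":1,"tx":0.39,"ty":0.285,"tz":0,"turn":0},{"claw":1,"tx":0.478,"ty":0.355,"tz":0,"turn":0},{"claw":1,"tx":0.478,"ty":0.355,"tz":0,"turn":0}]' ; done >/dev/null; python3 -c "
from h import *
plan(.596,-.047,.179,-3)"
```

```text
tcp [ 0.5984 -0.0446  0.2999] turn 0.0014 shift units [-0.011 -0.01   0.483] calls@5rows 0.58 j [-0.2   0.39  0.07  1.26  0.    1.42] gap 1.001 F [-0.7 -0.5  0.9] t 2.7 ycur -2.8
```

```bash
python3 -m crank '[{"claw":1,"tx":-0.01,"ty":-0.01,"tz":0,"turn":0},{"claw":1,"tx":-0.01,"ty":-0.01,"tz":0.12,"turn":0},{"claw":1,"tx":-0.01,"ty":-0.01,"tz":0.24,"turn":0},{"claw":1,"tx":-0.01,"ty":-0.01,"tz":0.36,"turn":0},{"claw":1,"tx":-0.01,"ty":-0.01,"tz":0.42,"turn":0}]' ; python3 -m crank '[{"claw":1,"tx":0,"ty":0,"tz":0.03,"turn":0},{"claw":1,"tx":0,"ty":0,"tz":0.063,"turn":0},{"claw":1,"tx":0,"ty":0,"tz":0.063,"turn":0},{"claw":0.6,"tx":0,"ty":0,"tz":0.063,"turn":0},{"claw":0.5,"tx":0,"ty":0,"tz":0.063,"turn":0}]' 60; python3 -c "
from h import *
plan(.596,-.047,.179,-3)
crop('scene',220,100,160,120,5,'pics/s2.png')"
```

```text
time_s: 3.12
tcp_pos: [0.5903, -0.0515, 0.1923]
tool_rot: [-2.279, -2.157, 0.005]
force: [-0.4, -0.2, -0.1]
finger_gap: 1.003
finger_force: 0.0
time_s: 3.53
tcp_pos: [0.5941, -0.0502, 0.1814]
tool_rot: [2.278, 2.161, 0.002]
force: [0.7, -0.3, 0.5]
finger_gap: 0.749
finger_force: 0.0
tcp [ 0.5941 -0.0502  0.1814] turn -0.0002 shift units [0.013 0.007 0.01 ] calls@5rows 0.02 j [-0.21  0.44 -0.15  0.98 -0.    1.42] gap 0.749 F [ 0.7 -0.3  0.5] t 3.5 ycur -3.0
```

View pics/s2.png

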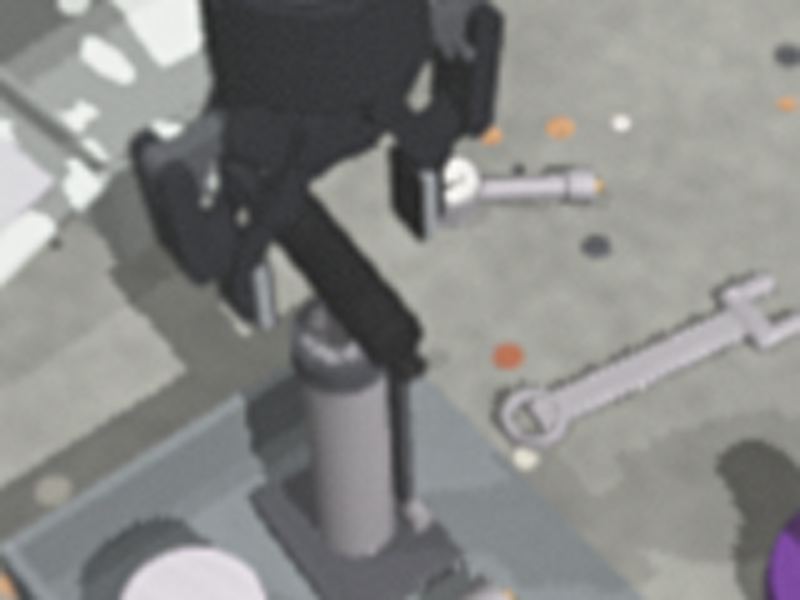

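The fingers straddle the bar, with the pads at about (260,290) and (430,200), close to the bar's middle. I'll close on it.

```bash
python3 -m crank '[{"claw":0.5,"tx":0.01,"ty":0.005,"tz":0.005,"turn":0},{"claw":0.4,"tx":0.01,"ty":0.005,"tz":0.005,"turn":0},{"claw":0.3,"tx":0.01,"ty":0.005,"tz":0.005,"turn":0},{"claw":0.2,"tx":0.01,"ty":0.005,"tz":0.005,"turn":0},{"claw":0.1,"tx":0.01,"ty":0.005,"tz":0.005,"turn":0}]' 60;  python3 -m crank '[{"claw":0,"tx":0,"ty":0,"tz":0,"turn":0},{"claw":0,"tx":0,"ty":0,"tz":0,"turn":0},{"claw":0,"tx":0,"ty":0,"tz":0,"turn":0},{"claw":0,"tx":0,"ty":0,"tz":0,"turn":0},{"claw":0,"tx":0,"ty":0,"tz":0,"turn":0}]' 60; python3 -c "
from h import *
plan(.596,-.047,.179,-3)"
```

```text
time_s: 4.0
tcp_pos: [0.5955, -0.0469, 0.1794]
tool_rot: [2.278, 2.162, 0.002]
force: [1.1, 1.0, 2.2]
finger_gap: 0.259
finger_force: 58.5
time_s: 4.42
tcp_pos: [0.5954, -0.0471, 0.1794]
tool_rot: [2.278, 2.162, 0.002]
force: [1.2, 1.1, 5.9]
finger_gap: 0.262
finger_force: 58.8
tcp [ 0.5954 -0.0471  0.1794] turn -0.0 shift units [0.001 0.002 0.002] calls@5rows 0.0 j [-0.2   0.45 -0.15  0.98  0.    1.42] gap 0.262 F [1.2 1.1 5.9] t 4.4 ycur -3.0
```

```bash
python3 -m crank '[{"claw":0,"tx":0,"ty":0,"tz":-0.02,"turn":0},{"claw":0,"tx":0,"ty":0,"tz":-0.05,"turn":0},{"claw":0,"tx":0,"ty":0,"tz":-0.1,"turn":0},{"claw":0,"tx":0,"ty":0,"tz":-0.16,"turn":0},{"claw":0,"tx":0,"ty":0,"tz":-0.22,"turn":0}]' 60;  python3 -m crank '[{"claw":0,"tx":0,"ty":0,"tz":-0.08,"turn":0},{"claw":0,"tx":0,"ty":0,"tz":-0.16,"turn":0},{"claw":0,"tx":0,"ty":0,"tz":-0.24,"turn":0},{"claw":0,"tx":0,"ty":0,"tz":-0.3,"turn":0},{"claw":0,"tx":0,"ty":0,"tz":-0.3,"turn":0}]'; python3 -c "
from h import *
plan(.542,.328,.179,3)
crop('scene',220,20,200,150,3,'pics/s3.png')"
```

```text
time_s: 4.83
tcp_pos: [0.5929, -0.0471, 0.2328]
tool_rot: [-2.276, -2.16, 0.005]
force: [0.4, 0.8, -5.3]
finger_gap: 0.26
finger_force: 58.8
time_s: 5.25
tcp_pos: [0.5952, -0.0475, 0.3114]
tool_rot: [2.277, 2.161, 0.002]
force: [0.0, 0.1, -4.5]
finger_gap: 0.257
finger_force: 58.9
tcp [ 0.5952 -0.0475  0.3114] turn -0.0334 shift units [ 1.512 -0.135  0.528] calls@5rows 1.93 j [-0.2   0.38  0.09  1.28 -0.    1.42] gap 0.257 F [ 0.   0.1 -4.5] t 5.2 ycur -3.0
```

View pics/s3.png

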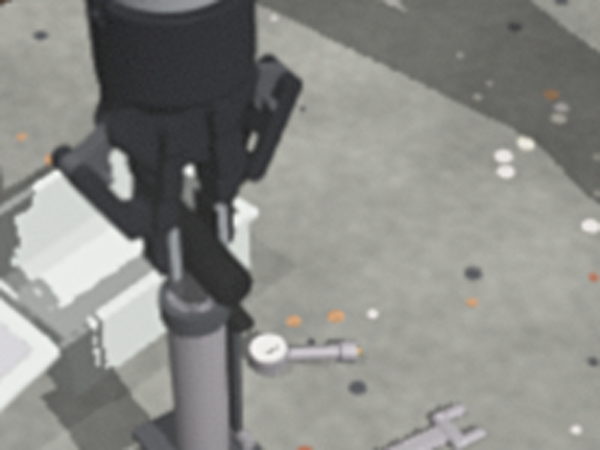

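The pump hangs upright, its bar between the pads at about (195,250) in the crop. I'll carry it to the mat.

```bash
{ python3 -m crank '[{"claw":0,"tx":0.04,"ty":-0.008,"tz":0,"turn":0},{"claw":0,"tx":0.1,"ty":-0.02,"tz":0,"turn":0},{"claw":0,"tx":0.18,"ty":-0.035,"tz":0,"turn":0},{"claw":0,"tx":0.27,"ty":-0.053,"tz":0,"turn":0},{"claw":0,"tx":0.37,"ty":-0.073,"tz":0,"turn":0}]'; python3 -m crank '[{"claw":0,"tx":0.1,"ty":-0.02,"tz":0,"turn":0},{"claw":0,"tx":0.2,"ty":-0.04,"tz":0,"turn":0},{"claw":0,"tx":0.3,"ty":-0.06,"tz":0,"turn":0},{"claw":0,"tx":0.4,"ty":-0.08,"tz":0,"turn":0},{"claw":0,"tx":0.5,"ty":-0.098,"tz":0,"turn":0}]'; python3 -m crank '[{"claw":0,"tx":0.1,"ty":-0.02,"tz":0,"turn":0},{"claw":0,"tx":0.2,"ty":-0.04,"tz":0,"turn":0},{"claw":0,"tx":0.3,"ty":-0.06,"tz":0,"turn":0},{"claw":0,"tx":0.38,"ty":-0.075,"tz":0,"turn":0},{"claw":0,"tx":0.45,"ty":-0.088,"tz":0,"turn":0}]'; python3 -m crank '[{"claw":0,"tx":0.06,"ty":-0.011,"tz":0,"turn":0},{"claw":0,"tx":0.11,"ty":-0.02,"tz":0,"turn":0},{"claw":0,"tx":0.15,"ty":-0.028,"tz":0,"turn":0},{"claw":0,"tx":0.169,"ty":-0.032,"tz":0,"turn":0},{"claw":0,"tx":0.169,"ty":-0.032,"tz":0,"turn":0}]'; } >/dev/null;  python3 -c "
from h import *
plan(.542,.328,.179,-3)"
```

```text
tcp [0.5412 0.3293 0.3084] turn 0.0003 shift units [-0.005  0.004  0.518] calls@5rows 0.62 j [0.43 0.46 0.2  1.31 0.   2.05] gap 0.263 F [ 0.4  0.2 -6.2] t 7.0 ycur -2.9
```

```bash
{ python3 -m crank '[{"claw":0,"tx":0,"ty":0,"tz":0.03,"turn":0},{"claw":0,"tx":0,"ty":0,"tz":0.09,"turn":0},{"claw":0,"tx":0,"ty":0,"tz":0.16,"turn":0},{"claw":0,"tx":0,"ty":0,"tz":0.23,"turn":0},{"claw":0,"tx":0,"ty":0,"tz":0.29,"turn":0}]'; python3 -m crank '[{"claw":0,"tx":0,"ty":0,"tz":0.06,"turn":0},{"claw":0,"tx":0,"ty":0,"tz":0.11,"turn":0},{"claw":0,"tx":0,"ty":0,"tz":0.15,"turn":0},{"claw":0,"tx":0,"ty":0,"tz":0.18,"turn":0},{"claw":0,"tx":0,"ty":0,"tz":0.2,"turn":0}]';python3 -m crank '[{"claw":0,"tx":0,"ty":0,"tz":0.01,"turn":0},{"claw":0,"tx":0,"ty":0,"tz":0.02,"turn":0},{"claw":0,"tx":0,"ty":0,"tz":0.026,"turn":0},{"claw":0,"tx":0,"ty":0,"tz":0.03,"turn":0},{"claw":0,"tx":0,"ty":0,"tz":0.03,"turn":0}]'; } |grep -E "tcp|force";  python3 -c "
from h import *
plan(.542,.328,.1774,-3)"
```

```text
tcp_pos: [0.5415, 0.3269, 0.2346]
force: [-0.3, 0.6, -5.5]
finger_force: 58.8
tcp_pos: [0.5415, 0.3275, 0.1853]
force: [-0.4, 0.1, -5.9]
finger_force: 58.8
tcp_pos: [0.5417, 0.3285, 0.179]
force: [-0.7, -0.0, -5.6]
finger_force: 58.8
tcp [0.5417 0.3285 0.179 ] turn 0.0 shift units [-0.002  0.001  0.007] calls@5rows 0.01 j [ 0.43  0.52 -0.04  1.02 -0.    2.05] gap 0.261 F [-0.7 -0.  -5.6] t 8.2 ycur -3.0
```

```bash
python3 -m crank '[{"claw":0,"tx":0,"ty":0,"tz":0.003,"turn":0},{"claw":0,"tx":0,"ty":0,"tz":0.006,"turn":0},{"claw":0,"tx":0,"ty":0,"tz":0.009,"turn":0},{"claw":0,"tx":0,"ty":0,"tz":0.009,"turn":0},{"claw":0,"tx":0,"ty":0,"tz":0.009,"turn":0}]'
```

```text
time_s: 8.63
tcp_pos: [0.5423, 0.3286, 0.1775]
tool_rot: [2.278, 2.162, 0.003]
force: [0.3, 0.8, 0.3]
finger_gap: 0.257
finger_force: 59.4
```

```bash
python3 -m crank '[{"claw":0.28,"tx":0,"ty":0,"tz":0,"turn":0},{"claw":0.35,"tx":0,"ty":0,"tz":0,"turn":0},{"claw":0.5,"tx":0,"ty":0,"tz":0,"turn":0},{"claw":0.8,"tx":0,"ty":0,"tz":0,"turn":0},{"claw":1,"tx":0,"ty":0,"tz":0,"turn":0}]' | grep -v rot; python3 -m crank '[{"claw":1,"tx":0,"ty":0,"tz":0,"turn":0},{"claw":1,"tx":0,"ty":0,"tz":0,"turn":0},{"claw":1,"tx":0,"ty":0,"tz":-0.1,"turn":0},{"claw":1,"tx":0,"ty":0,"tz":-0.2,"turn":0},{"claw":1,"tx":0,"ty":0,"tz":-0.3,"turn":0}]'|grep -v rot;  python3 -c "
from h import *
plan(.5903,.1027,.24,-3)
crop('scene',360,180,160,120,4,'pics/s4.png')"
```

```text
time_s: 9.05
tcp_pos: [0.5416, 0.3284, 0.1767]
force: [-0.2, -0.3, -0.3]
finger_gap: 0.763
finger_force: 0.0
time_s: 9.47
tcp_pos: [0.5411, 0.3282, 0.2519]
force: [0.5, 0.3, 1.3]
finger_gap: 0.997
finger_force: 0.0
tcp [0.5411 0.3282 0.2519] turn -0.0 shift units [-0.89   0.244  0.048] calls@5rows 1.11 j [0.43 0.47 0.08 1.18 0.   2.05] gap 0.997 F [0.5 0.3 1.3] t 9.5 ycur -3.0
```

View pics/s4.png

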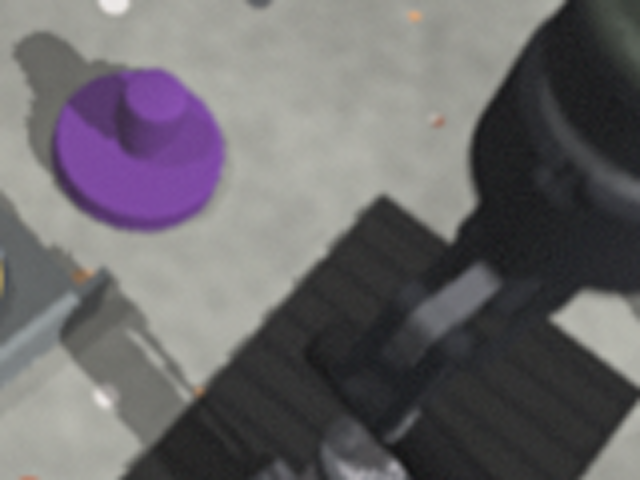

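The pump stands on the mat, released, with its bar at about (360,380) in the crop. Next is the pad holder.

```bash
{ python3 -m crank '[{"claw":0.75,"tx":-0.15,"ty":0.04,"tz":0,"turn":0},{"claw":0.75,"tx":-0.3,"ty":0.08,"tz":0,"turn":0},{"claw":0.75,"tx":-0.45,"ty":0.122,"tz":0,"turn":0},{"claw":0.75,"tx":-0.58,"ty":0.16,"tz":0,"turn":0},{"claw":0.75,"tx":-0.7,"ty":0.19,"tz":0,"turn":0}]'; python3 -m crank '[{"claw":0.75,"tx":-0.1,"ty":0.03,"tz":0.1,"turn":0},{"claw":0.75,"tx":-0.19,"ty":0.054,"tz":0.2,"turn":0},{"claw":0.75,"tx":-0.19,"ty":0.054,"tz":0.3,"turn":0},{"claw":0.75,"tx":-0.19,"ty":0.054,"tz":0.4,"turn":0},{"claw":0.75,"tx":-0.19,"ty":0.054,"tz":0.4,"turn":0}]'; } >/dev/null;  python3 -c "
from h import *
plan(.5903,.1027,.041,-3)"
```

```text
tcp [0.5874 0.102  0.1465] turn -0.0005 shift units [0.004 0.015 0.422] calls@5rows 0.51 j [ 0.05  0.48 -0.18  0.92  0.    1.67] gap 0.751 F [-0.9 -0.5 -0.8] t 10.3 ycur -3.1
```

```bash
{ python3 -m crank '[{"claw":0.75,"tx":0.003,"ty":0.008,"tz":0.1,"turn":0},{"claw":0.75,"tx":0.003,"ty":0.008,"tz":0.2,"turn":0},{"claw":0.75,"tx":0.003,"ty":0.008,"tz":0.3,"turn":0},{"claw":0.75,"tx":0.003,"ty":0.008,"tz":0.38,"turn":0},{"claw":0.75,"tx":0.003,"ty":0.008,"tz":0.42,"turn":0}]'; python3 -m crank '[{"claw":0.75,"tx":0,"ty":0,"tz":0,"turn":0},{"claw":0.6,"tx":0,"ty":0,"tz":0,"turn":0},{"claw":0.5,"tx":0,"ty":0,"tz":0,"turn":0},{"claw":0.45,"tx":0,"ty":0,"tz":0,"turn":0},{"claw":0.42,"tx":0,"ty":0,"tz":0,"turn":0}]' 40; python3 -m crank '[{"claw":0.35,"tx":0,"ty":0,"tz":0,"turn":0},{"claw":0.2,"tx":0,"ty":0,"tz":0,"turn":0},{"claw":0,"tx":0,"ty":0,"tz":0,"turn":0},{"claw":0,"tx":0,"ty":0,"tz":0,"turn":0},{"claw":0,"tx":0,"ty":0,"tz":0,"turn":0}]' 40; } |grep -v rot;  python3 -c "
from h import *
plan(.5903,.1027,.041,-3)"
```

```text
time_s: 10.77
tcp_pos: [0.5919, 0.1039, 0.0452]
force: [-1.1, 0.2, -0.2]
finger_gap: 0.749
finger_force: 0.0
time_s: 11.18
tcp_pos: [0.5932, 0.1038, 0.0479]
force: [-1.6, 1.4, 3.0]
finger_gap: 0.419
finger_force: 1.8
time_s: 11.6
tcp_pos: [0.5933, 0.1038, 0.0481]
force: [-3.4, 0.7, 6.8]
finger_gap: 0.413
finger_force: 39.6
tcp [0.5933 0.1038 0.0481] turn 0.0 shift units [-0.005 -0.012  0.028] calls@5rows 0.04 j [ 0.05  0.59 -0.28  0.7   0.    1.67] gap 0.413 F [-3.4  0.7  6.8] t 11.6 ycur -3.0
```

```bash
{ python3 -m crank '[{"claw":0,"tx":0,"ty":0,"tz":-0.03,"turn":0},{"claw":0,"tx":0,"ty":0,"tz":-0.09,"turn":0},{"claw":0,"tx":0,"ty":0,"tz":-0.17,"turn":0},{"claw":0,"tx":0,"ty":0,"tz":-0.27,"turn":0},{"claw":0,"tx":0,"ty":0,"tz":-0.37,"turn":0}]'; python3 -m crank '[{"claw":0,"tx":0,"ty":0,"tz":-0.1,"turn":0},{"claw":0,"tx":0,"ty":0,"tz":-0.18,"turn":0},{"claw":0,"tx":0,"ty":0,"tz":-0.23,"turn":0},{"claw":0,"tx":0,"ty":-0.05,"tz":-0.23,"turn":0},{"claw":0,"tx":-0.01,"ty":-0.15,"tz":-0.23,"turn":0}]';  python3 -m crank '[{"claw":0,"tx":0,"ty":-0.1,"tz":0,"turn":0},{"claw":0,"tx":-0.01,"ty":-0.2,"tz":0,"turn":0},{"claw":0,"tx":-0.02,"ty":-0.32,"tz":0,"turn":0},{"claw":0,"tx":-0.02,"ty":-0.44,"tz":0,"turn":0},{"claw":0,"tx":-0.02,"ty":-0.54,"tz":0,"turn":0}]';  } |grep -v rot;  python3 -c "
from h import *
plan(.41,.314,.046,-3)"
```

```text
time_s: 12.02
tcp_pos: [0.5927, 0.1035, 0.1402]
force: [0.1, 1.5, -1.8]
finger_gap: 0.412
finger_force: 40.2
time_s: 12.43
tcp_pos: [0.5585, 0.103, 0.1985]
force: [-0.3, 0.5, -1.8]
finger_gap: 0.407
finger_force: 40.5
time_s: 12.85
tcp_pos: [0.4183, 0.105, 0.1969]
force: [-0.3, -0.0, -2.5]
finger_gap: 0.409
finger_force: 40.5
tcp [0.4183 0.105  0.1969] turn -0.0001 shift units [ 0.833 -0.077  0.603] calls@5rows 1.24 j [ 0.07  0.14 -0.54  0.9  -0.    1.7 ] gap 0.409 F [-0.3 -0.  -2.5] t 12.8 ycur -3.0
```

```bash
{ python3 -m crank '[{"claw":0,"tx":0.06,"ty":0,"tz":0,"turn":0},{"claw":0,"tx":0.16,"ty":-0.015,"tz":0,"turn":0},{"claw":0,"tx":0.27,"ty":-0.03,"tz":0,"turn":0},{"claw":0,"tx":0.38,"ty":-0.04,"tz":0,"turn":0},{"claw":0,"tx":0.48,"ty":-0.05,"tz":0,"turn":0}]'; python3 -m crank '[{"claw":0,"tx":0.1,"ty":0,"tz":0,"turn":0},{"claw":0,"tx":0.2,"ty":0,"tz":0,"turn":0},{"claw":0,"tx":0.29,"ty":0,"tz":0,"turn":0},{"claw":0,"tx":0.353,"ty":0,"tz":0.03,"turn":0},{"claw":0,"tx":0.353,"ty":0,"tz":0.1,"turn":0}]';  python3 -m crank '[{"claw":0,"tx":0,"ty":0,"tz":0.1,"turn":0},{"claw":0,"tx":0,"ty":0,"tz":0.2,"turn":0},{"claw":0,"tx":0,"ty":0,"tz":0.29,"turn":0},{"claw":0,"tx":0,"ty":0,"tz":0.36,"turn":0},{"claw":0,"tx":0,"ty":0,"tz":0.42,"turn":0}]'; python3 -m crank '[{"claw":0,"tx":0,"ty":0,"tz":0.02,"turn":0},{"claw":0,"tx":0,"ty":0,"tz":0.03,"turn":0},{"claw":0,"tx":0,"ty":0,"tz":0.04,"turn":0},{"claw":0,"tx":0,"ty":0,"tz":0.04,"turn":0},{"claw":0,"tx":0,"ty":0,"tz":0.04,"turn":0}]'; } |grep -v rot;  python3 -c "
from h import *
plan(.41,.314,.046,-3)"
```

```text
time_s: 13.27
tcp_pos: [0.4142, 0.2271, 0.1975]
force: [0.1, -0.2, -2.1]
finger_gap: 0.408
finger_force: 40.7
time_s: 13.68
tcp_pos: [0.421, 0.3178, 0.174]
force: [0.2, 0.1, -1.5]
finger_gap: 0.407
finger_force: 40.7
time_s: 14.1
tcp_pos: [0.4185, 0.3137, 0.0656]
force: [-0.0, 0.1, -2.0]
finger_gap: 0.407
finger_force: 40.7
time_s: 14.52
tcp_pos: [0.4194, 0.3142, 0.0575]
force: [0.5, 0.4, -2.6]
finger_gap: 0.41
finger_force: 40.6
tcp [0.4194 0.3142 0.0575] turn -0.0 shift units [-0.003 -0.037  0.046] calls@5rows 0.07 j [ 0.5   0.46 -0.49  0.62 -0.    2.13] gap 0.41 F [ 0.5  0.4 -2.6] t 14.5 ycur -3.0
```

```bash
{ python3 -m crank '[{"claw":0,"tx":0,"ty":0,"tz":0.01,"turn":0},{"claw":0,"tx":0,"ty":0,"tz":0.02,"turn":0},{"claw":0,"tx":0,"ty":0,"tz":0.03,"turn":0},{"claw":0,"tx":0,"ty":0,"tz":0.038,"turn":0},{"claw":0,"tx":0,"ty":0,"tz":0.042,"turn":0}]'; python3 -m crank '[{"claw":0,"tx":0,"ty":0,"tz":0.002,"turn":0},{"claw":0,"tx":0,"ty":0,"tz":0.004,"turn":0},{"claw":0,"tx":0,"ty":0,"tz":0.006,"turn":0},{"claw":0,"tx":0,"ty":0,"tz":0.006,"turn":0},{"claw":0,"tx":0,"ty":0,"tz":0.006,"turn":0}]'; }|grep -v rot
```

```text
time_s: 14.93
tcp_pos: [0.4185, 0.3137, 0.0461]
force: [-3.1, -2.5, 12.3]
finger_gap: 0.407
finger_force: 42.2
time_s: 15.35
tcp_pos: [0.4185, 0.3137, 0.0461]
force: [-5.4, -3.6, 14.3]
finger_gap: 0.414
finger_force: 42.3
```

```bash
{ python3 -m crank '[{"claw":0,"tx":0,"ty":0,"tz":-0.003,"turn":0},{"claw":0,"tx":0,"ty":0,"tz":-0.005,"turn":0},{"claw":0.42,"tx":0,"ty":0,"tz":-0.005,"turn":0},{"claw":0.5,"tx":0,"ty":0,"tz":-0.005,"turn":0},{"claw":0.7,"tx":0,"ty":0,"tz":-0.005,"turn":0}]'; python3 -m crank '[{"claw":0.8,"tx":0,"ty":0,"tz":0,"turn":0},{"claw":0.8,"tx":0,"ty":0,"tz":-0.05,"turn":0},{"claw":0.8,"tx":0,"ty":0,"tz":-0.2,"turn":0},{"claw":0.8,"tx":0,"ty":0,"tz":-0.35,"turn":0},{"claw":0.8,"tx":0,"ty":0,"tz":-0.5,"turn":0}]'; }|grep -v rot;  python3 -c "
from h import *
plan(.6243,.0277,.2,90)"
```

```text
time_s: 15.77
tcp_pos: [0.419, 0.314, 0.0457]
force: [-0.6, -0.2, -0.2]
finger_gap: 0.624
finger_force: 0.0
time_s: 16.18
tcp_pos: [0.4181, 0.3135, 0.1718]
force: [0.7, 0.5, -0.7]
finger_gap: 0.801
finger_force: 0.0
tcp [0.4181 0.3135 0.1718] turn 0.4833 shift units [ 0.825  1.143 -0.115] calls@5rows 1.7 j [ 0.5   0.33 -0.35  0.89  0.    2.13] gap 0.801 F [ 0.7  0.5 -0.7] t 16.2 ycur -3.0
```

```bash
{ python3 -m crank '[{"claw":0.8,"tx":0,"ty":0,"tz":-0.12,"turn":-0.035},{"claw":0.8,"tx":0,"ty":0,"tz":-0.24,"turn":-0.07},{"claw":0.8,"tx":0,"ty":0,"tz":-0.3,"turn":-0.105},{"claw":0.8,"tx":0,"ty":0,"tz":-0.3,"turn":-0.14},{"claw":0.8,"tx":0,"ty":0,"tz":-0.3,"turn":-0.175}]'; python3 -m crank '[{"claw":0.8,"tx":0,"ty":0,"tz":0,"turn":-0.035},{"claw":0.8,"tx":0,"ty":0,"tz":0,"turn":-0.07},{"claw":0.8,"tx":0,"ty":0,"tz":0,"turn":-0.105},{"claw":0.8,"tx":0,"ty":0,"tz":0,"turn":-0.14},{"claw":0.8,"tx":0,"ty":0,"tz":0,"turn":-0.175}]'; python3 -m crank '[{"claw":0.8,"tx":0,"ty":0,"tz":0,"turn":-0.035},{"claw":0.8,"tx":0,"ty":0,"tz":0,"turn":-0.07},{"claw":0.8,"tx":0,"ty":0,"tz":0,"turn":-0.105},{"claw":0.8,"tx":0,"ty":0,"tz":0,"turn":-0.14},{"claw":0.8,"tx":0,"ty":0,"tz":0,"turn":-0.161}]';  }>/dev/null;  python3 -c "
from h import *
plan(.6243,.0277,.2,89)
crop('top',120,100,280,210,2.8,'pics/t2.png')"
```

```text
tcp [0.4187 0.3138 0.2456] turn 0.0014 shift units [-0.842 -1.13   0.182] calls@5rows 1.7 j [ 0.5   0.27 -0.24  1.07  0.    0.52] gap 0.799 F [ 0.2  0.7 -0.2] t 17.4 ycur 89.2
```

View pics/t2.png

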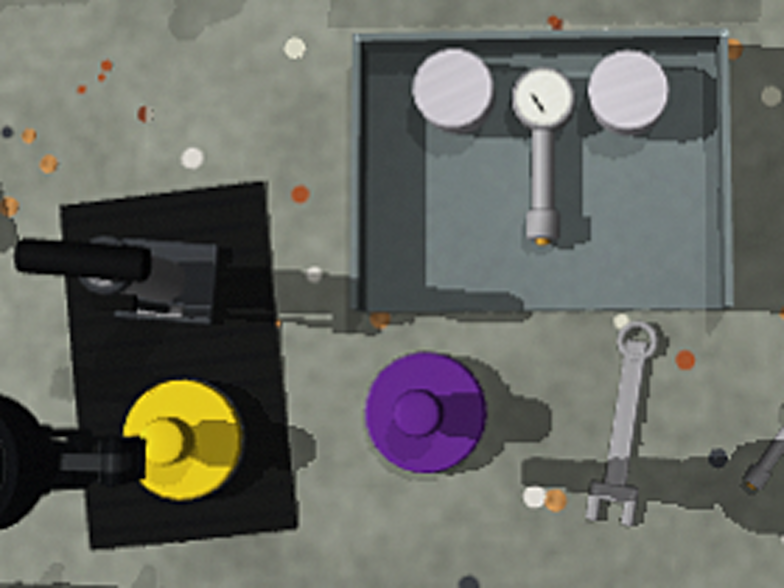

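Both stand upright on the mat, the pump at (130,270) and the yellow holder at (180,440). The deflator is unmoved at (541,170).

```bash
{ python3 -m crank '[{"claw":0.6,"tx":-0.08,"ty":-0.11,"tz":0,"turn":0},{"claw":0.6,"tx":-0.17,"ty":-0.23,"tz":0,"turn":0},{"claw":0.6,"tx":-0.26,"ty":-0.35,"tz":0.0,"turn":0},{"claw":0.6,"tx":-0.35,"ty":-0.47,"tz":0,"turn":0},{"claw":0.6,"tx":-0.42,"ty":-0.57,"tz":0,"turn":0}]' 40; python3 -m crank '[{"claw":0.6,"tx":-0.08,"ty":-0.11,"tz":0,"turn":0},{"claw":0.6,"tx":-0.17,"ty":-0.23,"tz":0,"turn":0},{"claw":0.6,"tx":-0.26,"ty":-0.35,"tz":0.0,"turn":0},{"claw":0.6,"tx":-0.35,"ty":-0.47,"tz":0,"turn":0},{"claw":0.6,"tx":-0.422,"ty":-0.56,"tz":0,"turn":0}]'; python3 -m crank '[{"claw":0.6,"tx":0,"ty":0,"tz":0.1,"turn":0},{"claw":0.6,"tx":0,"ty":0,"tz":0.25,"turn":0},{"claw":0.6,"tx":0,"ty":0,"tz":0.4,"turn":0},{"claw":0.6,"tx":0,"ty":0,"tz":0.5,"turn":0},{"claw":0.6,"tx":0,"ty":0,"tz":0.5,"turn":0}]'; python3 -m crank '[{"claw":0.6,"tx":0,"ty":0,"tz":0.1,"turn":0},{"claw":0.6,"tx":0,"ty":0,"tz":0.15,"turn":0},{"claw":0.6,"tx":0,"ty":0,"tz":0.2,"turn":0},{"claw":0.6,"tx":0,"ty":0,"tz":0.2,"turn":0},{"claw":0.6,"tx":0,"ty":0,"tz":0.2,"turn":0}]';  }>/dev/null;  python3 -c "
from h import *
plan(.6243,.0277,.009,89)"
```

```text
tcp [0.6245 0.0276 0.0718] turn -0.0003 shift units [0.001 0.    0.251] calls@5rows 0.3 j [-0.07  0.6  -0.19  0.78  0.   -0.06] gap 0.599 F [-0.  -0.   0.9] t 19.1 ycur 88.9
```

```bash
{ python3 -m crank '[{"claw":0.6,"tx":0,"ty":0,"tz":0.08,"turn":0},{"claw":0.6,"tx":0,"ty":0,"tz":0.15,"turn":0},{"claw":0.6,"tx":0,"ty":0,"tz":0.2,"turn":0},{"claw":0.6,"tx":0,"ty":0,"tz":0.24,"turn":0},{"claw":0.6,"tx":0,"ty":0,"tz":0.247,"turn":0}]'; python3 -m crank '[{"claw":0.5,"tx":0,"ty":0,"tz":0,"turn":0},{"claw":0.4,"tx":0,"ty":0,"tz":0,"turn":0},{"claw":0.32,"tx":0,"ty":0,"tz":0.0,"turn":0},{"claw":0.26,"tx":0,"ty":0,"tz":0,"turn":0},{"claw":0.22,"tx":0,"ty":0,"tz":0,"turn":0}]'; python3 -m crank '[{"claw":0.1,"tx":0,"ty":0,"tz":0,"turn":0},{"claw":0,"tx":0,"ty":0,"tz":0,"turn":0},{"claw":0,"tx":0,"ty":0,"tz":0.0,"turn":0},{"claw":0,"tx":0,"ty":0,"tz":0,"turn":0},{"claw":0,"tx":0,"ty":0,"tz":0,"turn":0}]' 40;  }|grep -v rot;  python3 -c "
from h import *
plan(.6243,.0277,.009,89)"
```

```text
time_s: 19.57
tcp_pos: [0.6235, 0.0276, 0.0081]
force: [-1.0, 0.4, -0.6]
finger_gap: 0.597
finger_force: 0.0
time_s: 19.98
tcp_pos: [0.6247, 0.0274, 0.0098]
force: [-0.3, -0.6, 0.8]
finger_gap: 0.221
finger_force: 0.2
time_s: 20.4
tcp_pos: [0.6247, 0.0275, 0.0099]
force: [-0.4, -0.3, 6.3]
finger_gap: 0.195
finger_force: 39.1
tcp [0.6247 0.0275 0.0099] turn -0.0002 shift units [0.001 0.001 0.004] calls@5rows 0.0 j [-0.07  0.68 -0.24  0.66 -0.   -0.06] gap 0.195 F [-0.4 -0.3  6.3] t 20.4 ycur 89.0
```

```bash
{ python3 -m crank '[{"claw":0,"tx":0,"ty":0,"tz":-0.03,"turn":0},{"claw":0,"tx":0,"ty":0,"tz":-0.1,"turn":0},{"claw":0,"tx":0,"ty":0,"tz":-0.2,"turn":0},{"claw":0,"tx":0,"ty":0,"tz":-0.3,"turn":0},{"claw":0,"tx":0,"ty":0,"tz":-0.4,"turn":0}]'; python3 -m crank '[{"claw":0,"tx":0,"ty":0,"tz":-0.1,"turn":0},{"claw":0,"tx":0,"ty":0,"tz":-0.2,"turn":0},{"claw":0,"tx":0,"ty":0,"tz":-0.3,"turn":-0.02},{"claw":0,"tx":0,"ty":0,"tz":-0.4,"turn":-0.046},{"claw":0,"tx":0,"ty":0,"tz":-0.4,"turn":-0.046}]'; }|grep -v rot;  python3 -c "
from h import *
plan(.48,-.333,.21,97.2)"
```

```text
time_s: 20.82
tcp_pos: [0.6233, 0.0277, 0.1097]
force: [1.4, -0.4, -2.0]
finger_gap: 0.193
finger_force: 39.2
time_s: 21.23
tcp_pos: [0.6266, 0.0275, 0.2147]
force: [1.2, -0.8, -0.7]
finger_gap: 0.194
finger_force: 39.2
tcp [0.6266 0.0275 0.2147] turn 0.001 shift units [ 0.763 -1.357  0.015] calls@5rows 1.87 j [-0.07  0.47 -0.01  1.08  0.   -0.2 ] gap 0.194 F [ 1.2 -0.8 -0.7] t 21.2 ycur 97.4
```

```bash
{ python3 -m crank '[{"claw":0,"tx":0.02,"ty":-0.036,"tz":0,"turn":0},{"claw":0,"tx":0.06,"ty":-0.107,"tz":0,"turn":0},{"claw":0,"tx":0.11,"ty":-0.196,"tz":0,"turn":0},{"claw":0,"tx":0.17,"ty":-0.302,"tz":0,"turn":0},{"claw":0,"tx":0.23,"ty":-0.409,"tz":0,"turn":0}]'; python3 -m crank '[{"claw":0,"tx":0.06,"ty":-0.107,"tz":0,"turn":0},{"claw":0,"tx":0.12,"ty":-0.213,"tz":0,"turn":0},{"claw":0,"tx":0.18,"ty":-0.32,"tz":0,"turn":0},{"claw":0,"tx":0.24,"ty":-0.427,"tz":0,"turn":0},{"claw":0,"tx":0.3,"ty":-0.534,"tz":0,"turn":0}]'; python3 -m crank '[{"claw":0,"tx":0.06,"ty":-0.107,"tz":0,"turn":0},{"claw":0,"tx":0.12,"ty":-0.213,"tz":0,"turn":0},{"claw":0,"tx":0.17,"ty":-0.302,"tz":0,"turn":0},{"claw":0,"tx":0.21,"ty":-0.374,"tz":0,"turn":0},{"claw":0,"tx":0.233,"ty":-0.414,"tz":0,"turn":0}]'; python3 -m crank '[{"claw":0,"tx":0,"ty":0,"tz":0.05,"turn":0},{"claw":0,"tx":0,"ty":0,"tz":0.12,"turn":0},{"claw":0,"tx":0,"ty":0,"tz":0.2,"turn":0},{"claw":0,"tx":0,"ty":0,"tz":0.25,"turn":0},{"claw":0,"tx":0,"ty":0,"tz":0.25,"turn":0}]'; }|grep -v rot;  python3 -c "
from h import *
plan(.48,-.333,.01,97.2)
crop('scene',140,40,200,150,4,'pics/s5.png')"
```

```text
time_s: 21.65
tcp_pos: [0.5777, -0.082, 0.2068]
force: [0.6, -1.0, -1.8]
finger_gap: 0.191
finger_force: 39.2
time_s: 22.07
tcp_pos: [0.5199, -0.224, 0.2069]
force: [0.9, -0.3, -1.6]
finger_gap: 0.193
finger_force: 39.2
time_s: 22.48
tcp_pos: [0.4751, -0.3348, 0.2069]
force: [-0.4, -0.1, -1.4]
finger_gap: 0.191
finger_force: 39.2
time_s: 22.9
tcp_pos: [0.475, -0.3306, 0.1423]
force: [-1.2, 0.2, -1.5]
finger_gap: 0.191
finger_force: 39.2
tcp [ 0.475  -0.3306  0.1423] turn 0.0001 shift units [-0.021 -0.015  0.529] calls@5rows 0.63 j [-0.74  0.46 -0.24  0.89  0.   -0.86] gap 0.191 F [-1.2  0.2 -1.5] t 22.9 ycur 97.2
```

View pics/s5.png

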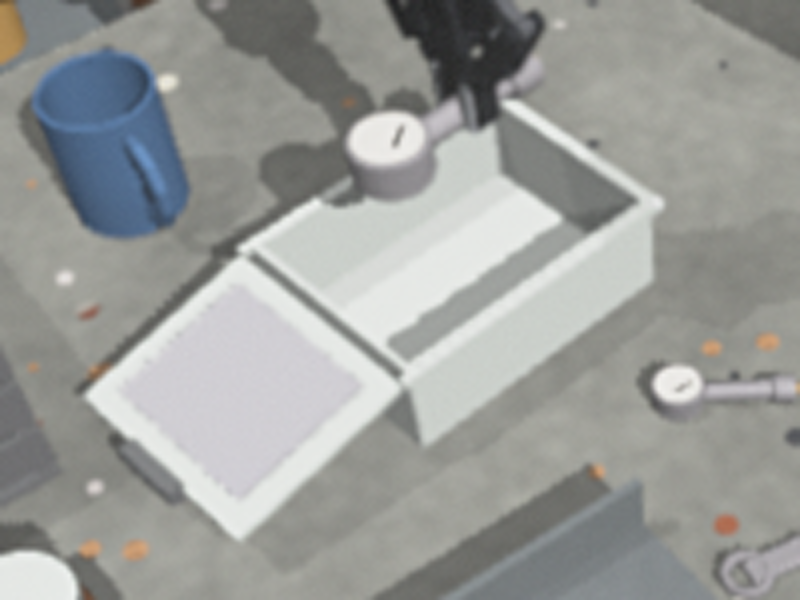

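The deflator hangs level over the tub, its gauge at (390,150). The tub rim corners are (245,248), (405,376), (660,205) and (505,102). I'll check the tub centre from this view.

```bash
python3 -c "
from h import *
p=unproj('scene',[(140+(u+.5)/4-.5,40+(v+.5)/4-.5) for u,v in [(245,248),(405,376),(660,205),(505,102)]],.07);print(p,p.mean(0))
plan(.48,-.333,.01,97.2)"
```

```text
[[ 0.60736968 -0.39563293  0.07      ]
 [ 0.58834794 -0.24468249  0.07      ]
 [ 0.38504955 -0.26331393  0.07      ]
 [ 0.40402694 -0.40498454  0.07      ]] [ 0.49619853 -0.32715347  0.07      ]
tcp [ 0.4759 -0.3313  0.1441] turn 0.0002 shift units [-0.017 -0.011  0.536] calls@5rows 0.64 j [-0.74  0.45 -0.23  0.89  0.   -0.86] gap 0.192 F [ 0.4 -0.2 -1.1] t 22.9 ycur 97.2
```

```bash
{ python3 -m crank '[{"claw":0,"tx":-0.015,"ty":0,"tz":0.04,"turn":0},{"claw":0,"tx":-0.015,"ty":0,"tz":0.12,"turn":0},{"claw":0,"tx":-0.015,"ty":0,"tz":0.2,"turn":0},{"claw":0,"tx":-0.015,"ty":0,"tz":0.28,"turn":0},{"claw":0,"tx":-0.015,"ty":0,"tz":0.36,"turn":0}]'; python3 -m crank '[{"claw":0,"tx":0,"ty":0,"tz":0.05,"turn":0},{"claw":0,"tx":0,"ty":0,"tz":0.09,"turn":0},{"claw":0,"tx":0,"ty":0,"tz":0.12,"turn":0},{"claw":0,"tx":0,"ty":0,"tz":0.14,"turn":0},{"claw":0,"tx":0,"ty":0,"tz":0.15,"turn":0}]'; python3 -m crank '[{"claw":0,"tx":0,"ty":0,"tz":0.005,"turn":0},{"claw":0,"tx":0,"ty":0,"tz":0.01,"turn":0},{"claw":0,"tx":0,"ty":0,"tz":0.015,"turn":0},{"claw":0,"tx":0,"ty":0,"tz":0.015,"turn":0},{"claw":0,"tx":0,"ty":0,"tz":0.015,"turn":0}]'; }|grep -v rot
```

```text
time_s: 23.37
tcp_pos: [0.4823, -0.3329, 0.0563]
force: [0.2, -0.1, -1.7]
finger_gap: 0.194
finger_force: 39.2
time_s: 23.78
tcp_pos: [0.4817, -0.3327, 0.0188]
force: [0.8, -1.0, -1.9]
finger_gap: 0.191
finger_force: 39.2
time_s: 24.2
tcp_pos: [0.4816, -0.3327, 0.0156]
force: [-0.1, -0.8, -1.4]
finger_gap: 0.189
finger_force: 39.2
```

```bash
{ python3 -m crank '[{"claw":0,"tx":0,"ty":0,"tz":0.008,"turn":0},{"claw":0,"tx":0,"ty":0,"tz":0.014,"turn":0},{"claw":0,"tx":0,"ty":0,"tz":0.018,"turn":0},{"claw":0,"tx":0,"ty":0,"tz":0.022,"turn":0},{"claw":0,"tx":0,"ty":0,"tz":0.022,"turn":0}]'; python3 -m crank '[{"claw":0,"tx":0,"ty":0,"tz":0.002,"turn":0},{"claw":0,"tx":0,"ty":0,"tz":0.004,"turn":0},{"claw":0,"tx":0,"ty":0,"tz":0.006,"turn":0},{"claw":0,"tx":0,"ty":0,"tz":0.006,"turn":0},{"claw":0,"tx":0,"ty":0,"tz":0.006,"turn":0}]'; }|grep -v rot
```

```text
time_s: 24.62
tcp_pos: [0.4812, -0.3324, 0.0095]
force: [0.3, -0.3, -0.6]
finger_gap: 0.193
finger_force: 39.2
time_s: 25.03
tcp_pos: [0.4814, -0.3326, 0.0089]
force: [-1.7, 1.5, 5.8]
finger_gap: 0.192
finger_force: 39.9
```

Contact came at 8.9 mm, as predicted. I'll release and rise.

```bash
{ python3 -m crank '[{"claw":0.2,"tx":0,"ty":0,"tz":-0.003,"turn":0},{"claw":0.25,"tx":0,"ty":0,"tz":-0.003,"turn":0},{"claw":0.35,"tx":0,"ty":0,"tz":-0.003,"turn":0},{"claw":0.5,"tx":0,"ty":0,"tz":-0.003,"turn":0},{"claw":0.5,"tx":0,"ty":0,"tz":-0.003,"turn":0}]'; python3 -m crank '[{"claw":0.5,"tx":0,"ty":0,"tz":-0.05,"turn":0},{"claw":0.5,"tx":0,"ty":0,"tz":-0.17,"turn":0},{"claw":0.5,"tx":0,"ty":0,"tz":-0.32,"turn":0},{"claw":0.5,"tx":0,"ty":0,"tz":-0.47,"turn":0},{"claw":0.5,"tx":0,"ty":0,"tz":-0.62,"turn":0}]';  python3 -m crank '[{"claw":1,"tx":0,"ty":0,"tz":-0.12,"turn":0.035},{"claw":1,"tx":0,"ty":0,"tz":-0.24,"turn":0.07},{"claw":1,"tx":0,"ty":0,"tz":-0.36,"turn":0.105},{"claw":1,"tx":0,"ty":0,"tz":-0.48,"turn":0.14},{"claw":1,"tx":0,"ty":0,"tz":-0.48,"turn":0.175}]';python3 -m crank '[{"claw":1,"tx":0,"ty":0,"tz":0,"turn":0.035},{"claw":1,"tx":0,"ty":0,"tz":0,"turn":0.07},{"claw":1,"tx":0,"ty":0,"tz":0,"turn":0.105},{"claw":1,"tx":0,"ty":0,"tz":0,"turn":0.14},{"claw":1,"tx":0,"ty":0,"tz":0,"turn":0.175}]';python3 -m crank '[{"claw":1,"tx":0,"ty":0,"tz":0,"turn":0.035},{"claw":1,"tx":0,"ty":0,"tz":0,"turn":0.07},{"claw":1,"tx":0,"ty":0,"tz":0,"turn":0.105},{"claw":1,"tx":0,"ty":0,"tz":0,"turn":0.14},{"claw":1,"tx":0,"ty":0,"tz":0,"turn":0.207}]'; }|grep -v rot; python3 -c "
from h import *
plan(.5420,.3285,.3,-3)
crop('top',400,90,160,120,3,'pics/t3.png')"
```

```text
time_s: 25.45
tcp_pos: [0.4815, -0.3326, 0.009]
force: [-1.1, 0.9, -0.4]
finger_gap: 0.501
finger_force: 0.0
time_s: 25.87
tcp_pos: [0.481, -0.3323, 0.1654]
force: [0.4, -0.5, 0.3]
finger_gap: 0.497
finger_force: 0.0
time_s: 26.28
tcp_pos: [0.4835, -0.3344, 0.2908]
force: [-0.6, -0.3, -0.4]
finger_gap: 1.001
finger_force: 0.0
time_s: 26.7
tcp_pos: [0.4814, -0.3325, 0.2839]
force: [-0.5, 0.5, 0.3]
finger_gap: 1.0
finger_force: 0.0
time_s: 27.12
tcp_pos: [0.4813, -0.3325, 0.2839]
force: [0.3, -0.2, 0.4]
finger_gap: 1.001
finger_force: 0.0
tcp [ 0.4813 -0.3325  0.2839] turn 0.0254 shift units [ 2.653  0.104 -0.064] calls@5rows 3.18 j [-0.73  0.37 -0.    1.2   0.    0.81] gap 1.001 F [ 0.3 -0.2  0.4] t 27.1 ycur 1.6
```

View pics/t3.png

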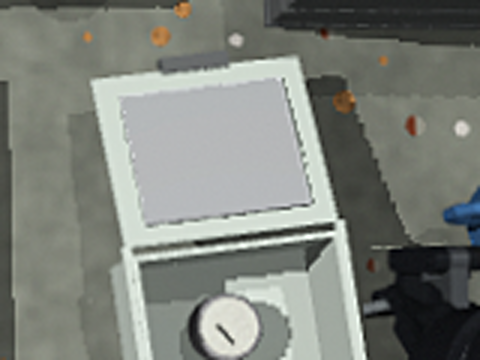

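The gauge sits face up inside the tub at (228,325). Next I'll fetch the pump.

```bash
{ python3 -m crank '[{"claw":1,"tx":0,"ty":0,"tz":-0.06,"turn":0.0254},{"claw":1,"tx":0,"ty":0,"tz":-0.06,"turn":0.0254},{"claw":1,"tx":0,"ty":0,"tz":-0.06,"turn":0.0254},{"claw":1,"tx":0,"ty":0,"tz":-0.06,"turn":0.0254},{"claw":1,"tx":0,"ty":0,"tz":-0.06,"turn":0.0254}]'; python3 -m crank '[{"claw":1,"tx":0.1,"ty":0.004,"tz":0,"turn":0},{"claw":1,"tx":0.24,"ty":0.01,"tz":0,"turn":0},{"claw":1,"tx":0.38,"ty":0.015,"tz":0,"turn":0},{"claw":1,"tx":0.52,"ty":0.02,"tz":0,"turn":0},{"claw":1,"tx":0.66,"ty":0.026,"tz":0,"turn":0}]'; python3 -m crank '[{"claw":1,"tx":0.14,"ty":0.005,"tz":0,"turn":0},{"claw":1,"tx":0.28,"ty":0.01,"tz":0,"turn":0},{"claw":1,"tx":0.42,"ty":0.015,"tz":0,"turn":0},{"claw":1,"tx":0.56,"ty":0.02,"tz":0,"turn":0},{"claw":1,"tx":0.7,"ty":0.027,"tz":0,"turn":0}]'; python3 -m crank '[{"claw":1,"tx":0.14,"ty":0.005,"tz":0,"turn":0},{"claw":1,"tx":0.28,"ty":0.01,"tz":0,"turn":0},{"claw":1,"tx":0.42,"ty":0.015,"tz":0,"turn":0},{"claw":1,"tx":0.56,"ty":0.02,"tz":0,"turn":0},{"claw":1,"tx":0.7,"ty":0.027,"tz":0,"turn":0}]'; python3 -m crank '[{"claw":1,"tx":0.14,"ty":0.005,"tz":0,"turn":0},{"claw":1,"tx":0.28,"ty":0.01,"tz":0,"turn":0},{"claw":1,"tx":0.42,"ty":0.015,"tz":0,"turn":0},{"claw":1,"tx":0.54,"ty":0.02,"tz":0,"turn":0},{"claw":1,"tx":0.593,"ty":0.024,"tz":0,"turn":0}]'; python3 -m crank '[{"claw":1,"tx":0,"ty":0,"tz":0,"turn":0},{"claw":1,"tx":0,"ty":0,"tz":0,"turn":0},{"claw":1,"tx":0,"ty":0,"tz":0,"turn":0},{"claw":1,"tx":0,"ty":0,"tz":0,"turn":0},{"claw":1,"tx":0,"ty":0,"tz":0,"turn":0}]'; }>/dev/null; python3 -c "
from h import *
plan(.5420,.3285,.1774,-3)"
```

```text
tcp [0.5385 0.3275 0.2992] turn 0.0013 shift units [0.005 0.014 0.487] calls@5rows 0.58 j [ 0.43  0.45  0.17  1.29 -0.    2.05] gap 0.998 F [-0.4  0.6 -1. ] t 29.7 ycur -2.8
```

```bash
{ python3 -m crank '[{"claw":1,"tx":0.005,"ty":0.014,"tz":0,"turn":0},{"claw":1,"tx":0.005,"ty":0.014,"tz":0.1,"turn":0},{"claw":1,"tx":0.005,"ty":0.014,"tz":0.2,"turn":0},{"claw":1,"tx":0.005,"ty":0.014,"tz":0.3,"turn":0},{"claw":1,"tx":0.005,"ty":0.014,"tz":0.4,"turn":0}]'; python3 -m crank '[{"claw":1,"tx":0,"ty":0,"tz":0.05,"turn":0},{"claw":1,"tx":0,"ty":0,"tz":0.087,"turn":0},{"claw":1,"tx":0,"ty":0,"tz":0.087,"turn":0},{"claw":1,"tx":0,"ty":0,"tz":0.087,"turn":0},{"claw":0.7,"tx":0,"ty":0,"tz":0.087,"turn":0}]'; python3 -m crank '[{"claw":0.6,"tx":0,"ty":0,"tz":0,"turn":0},{"claw":0.5,"tx":0,"ty":0,"tz":0,"turn":0},{"claw":0.4,"tx":0,"ty":0,"tz":0,"turn":0},{"claw":0.32,"tx":0,"ty":0,"tz":0,"turn":0},{"claw":0.28,"tx":0,"ty":0,"tz":0,"turn":0}]' 60;python3 -m crank '[{"claw":0.1,"tx":0,"ty":0,"tz":0,"turn":0},{"claw":0,"tx":0,"ty":0,"tz":0,"turn":0},{"claw":0,"tx":0,"ty":0,"tz":0,"turn":0},{"claw":0,"tx":0,"ty":0,"tz":0,"turn":0},{"claw":0,"tx":0,"ty":0,"tz":0,"turn":0}]' 60; }|grep -v rot; python3 -c "
from h import *
plan(.5420,.3285,.1774,-3)"
```

```text
time_s: 30.08
tcp_pos: [0.5425, 0.3293, 0.1984]
force: [0.6, 0.4, -1.2]
finger_gap: 0.999
finger_force: 0.0
time_s: 30.5
tcp_pos: [0.5429, 0.33, 0.1787]
force: [-0.7, 0.5, 0.6]
finger_gap: 0.881
finger_force: 0.0
time_s: 30.92
tcp_pos: [0.5425, 0.3299, 0.1778]
force: [0.8, -0.8, 0.9]
finger_gap: 0.28
finger_force: 5.4
time_s: 31.33
tcp_pos: [0.5426, 0.3301, 0.178]
force: [1.0, 0.5, 5.3]
finger_gap: 0.261
finger_force: 58.8
tcp [0.5426 0.3301 0.178 ] turn 0.0018 shift units [-0.006 -0.002  0.002] calls@5rows 0.01 j [ 0.43  0.52 -0.03  1.02 -0.    2.05] gap 0.261 F [1.  0.5 5.3] t 31.3 ycur -2.7
```

```bash
{ python3 -m crank '[{"claw":0,"tx":0,"ty":0,"tz":-0.02,"turn":0},{"claw":0,"tx":0,"ty":0,"tz":-0.06,"turn":0},{"claw":0,"tx":0,"ty":0,"tz":-0.13,"turn":0},{"claw":0,"tx":0,"ty":0,"tz":-0.21,"turn":0},{"claw":0,"tx":0,"ty":0,"tz":-0.29,"turn":0}]';  python3 -m crank '[{"claw":0,"tx":0,"ty":0,"tz":-0.08,"turn":0},{"claw":0,"tx":0,"ty":0,"tz":-0.16,"turn":0},{"claw":0,"tx":0,"ty":0,"tz":-0.22,"turn":0},{"claw":0,"tx":0,"ty":0,"tz":-0.24,"turn":0},{"claw":0,"tx":0,"ty":0,"tz":-0.24,"turn":0}]'; }|grep -v rot; python3 -c "
from h import *
plan(.5954,-.0457,.30,-3)"
```

```text
time_s: 31.75
tcp_pos: [0.5402, 0.3292, 0.2491]
force: [0.3, 0.2, -5.5]
finger_gap: 0.261
finger_force: 58.9
time_s: 32.17
tcp_pos: [0.5419, 0.3299, 0.3105]
force: [0.4, 0.2, -6.4]
finger_gap: 0.262
finger_force: 59.0
tcp [0.5419 0.3299 0.3105] turn 0.0018 shift units [-1.489  0.292  0.042] calls@5rows 1.82 j [0.43 0.46 0.2  1.32 0.   2.05] gap 0.262 F [ 0.4  0.2 -6.4] t 32.2 ycur -2.7
```

```bash
{ python3 -m crank '[{"claw":0,"tx":-0.04,"ty":0.008,"tz":0,"turn":0.0018},{"claw":0,"tx":-0.1,"ty":0.02,"tz":0,"turn":0.0018},{"claw":0,"tx":-0.18,"ty":0.035,"tz":0,"turn":0.0018},{"claw":0,"tx":-0.27,"ty":0.053,"tz":0,"turn":0.0018},{"claw":0,"tx":-0.37,"ty":0.073,"tz":0,"turn":0.0018}]'; python3 -m crank '[{"claw":0,"tx":-0.1,"ty":0.02,"tz":0,"turn":0},{"claw":0,"tx":-0.2,"ty":0.04,"tz":0,"turn":0},{"claw":0,"tx":-0.3,"ty":0.06,"tz":0,"turn":0},{"claw":0,"tx":-0.4,"ty":0.08,"tz":0,"turn":0},{"claw":0,"tx":-0.5,"ty":0.098,"tz":0,"turn":0}]'; python3 -m crank '[{"claw":0,"tx":-0.1,"ty":0.02,"tz":0,"turn":0},{"claw":0,"tx":-0.2,"ty":0.04,"tz":0,"turn":0},{"claw":0,"tx":-0.3,"ty":0.06,"tz":0,"turn":0},{"claw":0,"tx":-0.38,"ty":0.075,"tz":0,"turn":0},{"claw":0,"tx":-0.45,"ty":0.088,"tz":0,"turn":0}]'; python3 -m crank '[{"claw":0,"tx":-0.06,"ty":0.011,"tz":0,"turn":0},{"claw":0,"tx":-0.11,"ty":0.02,"tz":0,"turn":0},{"claw":0,"tx":-0.15,"ty":0.028,"tz":0,"turn":0},{"claw":0,"tx":-0.169,"ty":0.033,"tz":0,"turn":0},{"claw":0,"tx":-0.169,"ty":0.033,"tz":0,"turn":0}]';  python3 -m crank '[{"claw":0,"tx":0,"ty":0,"tz":0.02,"turn":0},{"claw":0,"tx":0,"ty":0,"tz":0.04,"turn":0},{"claw":0,"tx":0,"ty":0,"tz":0.06,"turn":0},{"claw":0,"tx":0,"ty":0,"tz":0.06,"turn":0},{"claw":0,"tx":0,"ty":0,"tz":0.06,"turn":0}]'; } >/dev/null;  python3 -c "
from h import *
plan(.5954,-.0457,.182,-3)"
```

```text
tcp [ 0.5954 -0.0449  0.2941] turn 0.0003 shift units [-0.003  0.001  0.449] calls@5rows 0.54 j [-0.2   0.39  0.06  1.24  0.    1.42] gap 0.255 F [ 0.1 -0.7 -5.7] t 34.2 ycur -2.9
```

```bash
{ python3 -m crank '[{"claw":0,"tx":-0.003,"ty":0,"tz":0.03,"turn":0},{"claw":0,"tx":-0.003,"ty":0,"tz":0.09,"turn":0},{"claw":0,"tx":-0.003,"ty":0,"tz":0.15,"turn":0},{"claw":0,"tx":-0.003,"ty":0,"tz":0.21,"turn":0},{"claw":0,"tx":-0.003,"ty":0,"tz":0.27,"turn":0}]'; python3 -m crank '[{"claw":0,"tx":0,"ty":0,"tz":0.06,"turn":0},{"claw":0,"tx":0,"ty":0,"tz":0.1,"turn":0},{"claw":0,"tx":0,"ty":0,"tz":0.13,"turn":0},{"claw":0,"tx":0,"ty":0,"tz":0.15,"turn":0},{"claw":0,"tx":0,"ty":0,"tz":0.16,"turn":0}]';python3 -m crank '[{"claw":0,"tx":0,"ty":0,"tz":0.005,"turn":0},{"claw":0,"tx":0,"ty":0,"tz":0.01,"turn":0},{"claw":0,"tx":0,"ty":0,"tz":0.015,"turn":0},{"claw":0,"tx":0,"ty":0,"tz":0.015,"turn":0},{"claw":0,"tx":0,"ty":0,"tz":0.015,"turn":0}]'; } |grep -E "tcp|force"
```

```text
tcp_pos: [0.5959, -0.0463, 0.2264]
force: [0.2, 0.0, -5.7]
finger_force: 59.0
tcp_pos: [0.5958, -0.0464, 0.1868]
force: [-0.2, -0.3, -5.0]
finger_force: 58.9
tcp_pos: [0.596, -0.0465, 0.1839]
force: [0.1, -0.2, -5.8]
finger_force: 58.9
```

```bash
{ python3 -m crank '[{"claw":0,"tx":0,"ty":0,"tz":0.005,"turn":0},{"claw":0,"tx":0,"ty":0,"tz":0.01,"turn":0},{"claw":0,"tx":0,"ty":0,"tz":0.013,"turn":0},{"claw":0,"tx":0,"ty":0,"tz":0.015,"turn":0},{"claw":0,"tx":0,"ty":0,"tz":0.015,"turn":0}]'; python3 -m crank '[{"claw":0,"tx":0,"ty":0,"tz":0.002,"turn":0},{"claw":0,"tx":0,"ty":0,"tz":0.004,"turn":0},{"claw":0,"tx":0,"ty":0,"tz":0.005,"turn":0},{"claw":0,"tx":0,"ty":0,"tz":0.005,"turn":0},{"claw":0,"tx":0,"ty":0,"tz":0.005,"turn":0}]'; } |grep -E "tcp|force"
```

```text
tcp_pos: [0.5961, -0.0465, 0.1801]
force: [0.4, -0.1, -4.6]
finger_force: 59.1
tcp_pos: [0.5969, -0.0466, 0.1799]
force: [0.5, -0.9, 6.0]
finger_force: 60.1
```

Contact. I'll release, rise and go to the pad holder.

```bash
{ python3 -m crank '[{"claw":0.28,"tx":0,"ty":0,"tz":-0.002,"turn":0},{"claw":0.35,"tx":0,"ty":0,"tz":-0.002,"turn":0},{"claw":0.5,"tx":0,"ty":0,"tz":-0.002,"turn":0},{"claw":0.8,"tx":0,"ty":0,"tz":-0.002,"turn":0},{"claw":1,"tx":0,"ty":0,"tz":-0.002,"turn":0}]'; python3 -m crank '[{"claw":1,"tx":0,"ty":0,"tz":0,"turn":0},{"claw":1,"tx":0,"ty":0,"tz":0,"turn":0},{"claw":1,"tx":0,"ty":0,"tz":-0.1,"turn":0},{"claw":1,"tx":0,"ty":0,"tz":-0.2,"turn":0},{"claw":1,"tx":0,"ty":0,"tz":-0.3,"turn":0}]'; python3 -m crank '[{"claw":1,"tx":0,"ty":0,"tz":0,"turn":0},{"claw":1,"tx":0,"ty":0,"tz":0,"turn":0},{"claw":1,"tx":0,"ty":0,"tz":0,"turn":0},{"claw":1,"tx":0,"ty":0,"tz":0,"turn":0},{"claw":1,"tx":0,"ty":0,"tz":0,"turn":0}]'; }|grep -v rot; python3 -c "
from h import *
plan(.4187,.3138,.2,-3)"
```

```text
time_s: 36.75
tcp_pos: [0.5955, -0.0464, 0.1787]
force: [0.1, 0.2, -0.8]
finger_gap: 0.768
finger_force: 0.0
time_s: 37.17
tcp_pos: [0.5953, -0.0463, 0.2544]
force: [-0.1, 0.3, 0.1]
finger_gap: 0.999
finger_force: 0.0
time_s: 37.58
tcp_pos: [0.595, -0.0463, 0.2526]
force: [0.8, -0.2, 0.5]
finger_gap: 0.996
finger_force: 0.0
tcp [ 0.595  -0.0463  0.2526] turn -0.0 shift units [ 1.401 -0.779  0.213] calls@5rows 1.94 j [-0.2   0.4  -0.02  1.15 -0.    1.42] gap 0.996 F [ 0.8 -0.2  0.5] t 37.6 ycur -3.0
```

```bash
{ python3 -m crank '[{"claw":0.75,"tx":0.1,"ty":-0.056,"tz":0,"turn":0},{"claw":0.75,"tx":0.2,"ty":-0.111,"tz":0,"turn":0},{"claw":0.75,"tx":0.32,"ty":-0.178,"tz":0,"turn":0},{"claw":0.75,"tx":0.44,"ty":-0.245,"tz":0,"turn":0},{"claw":0.75,"tx":0.56,"ty":-0.311,"tz":0,"turn":0}]'; python3 -m crank '[{"claw":0.75,"tx":0.12,"ty":-0.067,"tz":0,"turn":0},{"claw":0.75,"tx":0.24,"ty":-0.133,"tz":0,"turn":0},{"claw":0.75,"tx":0.36,"ty":-0.2,"tz":0,"turn":0},{"claw":0.75,"tx":0.48,"ty":-0.267,"tz":0,"turn":0},{"claw":0.75,"tx":0.6,"ty":-0.334,"tz":0,"turn":0}]'; python3 -m crank '[{"claw":0.75,"tx":0.12,"ty":-0.067,"tz":0,"turn":0},{"claw":0.75,"tx":0.241,"ty":-0.134,"tz":0,"turn":0},{"claw":0.75,"tx":0.241,"ty":-0.134,"tz":0.1,"turn":0},{"claw":0.75,"tx":0.241,"ty":-0.134,"tz":0.2,"turn":0},{"claw":0.75,"tx":0.241,"ty":-0.134,"tz":0.2,"turn":0}]';  python3 -m crank '[{"claw":0.75,"tx":0,"ty":0,"tz":0.1,"turn":0},{"claw":0.75,"tx":0,"ty":0,"tz":0.2,"turn":0},{"claw":0.75,"tx":0,"ty":0,"tz":0.2,"turn":0},{"claw":0.75,"tx":0,"ty":0,"tz":0.2,"turn":0},{"claw":0.75,"tx":0,"ty":0,"tz":0.2,"turn":0}]';  }>/dev/null;  python3 -c "
from h import *
plan(.4187,.3138,.043,-3)"
```

```text
tcp [0.4204 0.3136 0.1554] turn -0.0002 shift units [ 0.    -0.007  0.45 ] calls@5rows 0.54 j [ 0.5   0.34 -0.37  0.85  0.    2.12] gap 0.749 F [ 0.3 -0.3  1.4] t 39.2 ycur -3.0
```

```bash
{ python3 -m crank '[{"claw":0.75,"tx":0,"ty":-0.005,"tz":0.1,"turn":0},{"claw":0.75,"tx":0,"ty":-0.005,"tz":0.2,"turn":0},{"claw":0.75,"tx":0,"ty":-0.005,"tz":0.3,"turn":0},{"claw":0.75,"tx":0,"ty":-0.005,"tz":0.4,"turn":0},{"claw":0.75,"tx":0,"ty":-0.005,"tz":0.447,"turn":0}]'; python3 -m crank '[{"claw":0.75,"tx":0,"ty":0,"tz":0,"turn":0},{"claw":0.65,"tx":0,"ty":0,"tz":0,"turn":0},{"claw":0.55,"tx":0,"ty":0,"tz":0,"turn":0},{"claw":0.47,"tx":0,"ty":0,"tz":0,"turn":0},{"claw":0.43,"tx":0,"ty":0,"tz":0,"turn":0}]' 40; python3 -m crank '[{"claw":0.35,"tx":0,"ty":0,"tz":0,"turn":0},{"claw":0.2,"tx":0,"ty":0,"tz":0,"turn":0},{"claw":0,"tx":0,"ty":0,"tz":0,"turn":0},{"claw":0,"tx":0,"ty":0,"tz":0,"turn":0},{"claw":0,"tx":0,"ty":0,"tz":0,"turn":0}]' 40; python3 -m crank '[{"claw":0,"tx":0,"ty":0,"tz":-0.03,"turn":0},{"claw":0,"tx":0,"ty":0,"tz":-0.1,"turn":0},{"claw":0,"tx":0,"ty":0,"tz":-0.2,"turn":0},{"claw":0,"tx":0,"ty":0,"tz":-0.3,"turn":0},{"claw":0,"tx":0,"ty":0,"tz":-0.4,"turn":0}]'; python3 -m crank '[{"claw":0,"tx":0,"ty":0,"tz":-0.1,"turn":0},{"claw":0,"tx":0,"ty":0,"tz":-0.18,"turn":0},{"claw":0,"tx":0,"ty":0,"tz":-0.22,"turn":0},{"claw":0,"tx":0,"ty":0,"tz":-0.22,"turn":0},{"claw":0,"tx":0,"ty":0,"tz":-0.22,"turn":0}]'; }|grep -v rot;  python3 -c "
from h import *
plan(.592,.1035,.2,-3)"
```

```text
time_s: 39.67
tcp_pos: [0.4186, 0.3135, 0.0416]
force: [-0.8, -0.3, 0.4]
finger_gap: 0.752
finger_force: 0.0
time_s: 40.08
tcp_pos: [0.4193, 0.3143, 0.0438]
force: [0.4, 0.2, -0.1]
finger_gap: 0.429
finger_force: 0.0
time_s: 40.5
tcp_pos: [0.4193, 0.3142, 0.0439]
force: [-0.7, -0.7, 7.4]
finger_gap: 0.41
finger_force: 39.3
time_s: 40.92
tcp_pos: [0.418, 0.3133, 0.1437]
force: [-0.1, -0.8, -2.7]
finger_gap: 0.406
finger_force: 40.2
time_s: 41.33
tcp_pos: [0.4184, 0.3136, 0.1972]
force: [-0.6, -0.1, -2.1]
finger_gap: 0.407
finger_force: 40.3
tcp [0.4184 0.3136 0.1972] turn -0.0 shift units [-0.803  0.738 -0.011] calls@5rows 1.31 j [ 0.5   0.3  -0.32  0.95 -0.    2.13] gap 0.407 F [-0.6 -0.1 -2.1] t 41.3 ycur -3.0
```

```bash
{ python3 -m crank '[{"claw":0,"tx":-0.03,"ty":0.028,"tz":0,"turn":0},{"claw":0,"tx":-0.08,"ty":0.074,"tz":0,"turn":0},{"claw":0,"tx":-0.15,"ty":0.138,"tz":0,"turn":0},{"claw":0,"tx":-0.22,"ty":0.202,"tz":0,"turn":0},{"claw":0,"tx":-0.3,"ty":0.276,"tz":0,"turn":0}]'; python3 -m crank '[{"claw":0,"tx":-0.08,"ty":0.074,"tz":0,"turn":0},{"claw":0,"tx":-0.16,"ty":0.147,"tz":0,"turn":0},{"claw":0,"tx":-0.24,"ty":0.22,"tz":0,"turn":0},{"claw":0,"tx":-0.32,"ty":0.294,"tz":0,"turn":0},{"claw":0,"tx":-0.39,"ty":0.358,"tz":0,"turn":0}]'; python3 -m crank '[{"claw":0,"tx":-0.05,"ty":0.046,"tz":0,"turn":0},{"claw":0,"tx":-0.09,"ty":0.083,"tz":0,"turn":0},{"claw":0,"tx":-0.113,"ty":0.104,"tz":0,"turn":0},{"claw":0,"tx":-0.113,"ty":0.104,"tz":0.05,"turn":0},{"claw":0,"tx":-0.113,"ty":0.104,"tz":0.12,"turn":0}]'; python3 -m crank '[{"claw":0,"tx":0,"ty":0,"tz":0.08,"turn":0},{"claw":0,"tx":0,"ty":0,"tz":0.16,"turn":0},{"claw":0,"tx":0,"ty":0,"tz":0.24,"turn":0},{"claw":0,"tx":0,"ty":0,"tz":0.27,"turn":0},{"claw":0,"tx":0,"ty":0,"tz":0.27,"turn":0}]'; }|grep -v rot;  python3 -c "
from h import *
plan(.592,.1035,.05,-3)"
```

```text
time_s: 41.75
tcp_pos: [0.4829, 0.2337, 0.1954]
force: [0.8, -0.1, -1.9]
finger_gap: 0.404
finger_force: 40.3
time_s: 42.17
tcp_pos: [0.5679, 0.1306, 0.1952]
force: [-0.3, 0.9, -2.0]
finger_gap: 0.409
finger_force: 40.3
time_s: 42.58
tcp_pos: [0.5934, 0.1034, 0.1681]
force: [-0.7, 0.5, -1.4]
finger_gap: 0.407
finger_force: 40.4
time_s: 43.0
tcp_pos: [0.5898, 0.1039, 0.0974]
force: [-0.3, 0.2, -2.0]
finger_gap: 0.407
finger_force: 40.3
tcp [0.5898 0.1039 0.0974] turn 0.0003 shift units [-0.001  0.01   0.19 ] calls@5rows 0.23 j [ 0.05  0.53 -0.23  0.81  0.    1.67] gap 0.407 F [-0.3  0.2 -2. ] t 43.0 ycur -2.9
```

```bash
{ python3 -m crank '[{"claw":0,"tx":0,"ty":0.004,"tz":0.05,"turn":0},{"claw":0,"tx":0,"ty":0.004,"tz":0.1,"turn":0},{"claw":0,"tx":0,"ty":0.004,"tz":0.14,"turn":0},{"claw":0,"tx":0,"ty":0.004,"tz":0.17,"turn":0},{"claw":0,"tx":0,"ty":0.004,"tz":0.18,"turn":0}]'; python3 -m crank '[{"claw":0,"tx":0,"ty":0,"tz":0.005,"turn":0},{"claw":0,"tx":0,"ty":0,"tz":0.01,"turn":0},{"claw":0,"tx":0,"ty":0,"tz":0.01,"turn":0},{"claw":0,"tx":0,"ty":0,"tz":0.01,"turn":0},{"claw":0,"tx":0,"ty":0,"tz":0.01,"turn":0}]'; }|grep -v rot
```

```text
time_s: 43.42
tcp_pos: [0.5927, 0.1035, 0.0541]
force: [-0.5, -0.4, -2.2]
finger_gap: 0.406
finger_force: 40.4
time_s: 43.83
tcp_pos: [0.5935, 0.1034, 0.0528]
force: [0.8, 0.1, -2.2]
finger_gap: 0.409
finger_force: 40.4
```

```bash
{ python3 -m crank '[{"claw":0,"tx":0,"ty":-0.003,"tz":0.006,"turn":0},{"claw":0,"tx":0,"ty":-0.003,"tz":0.012,"turn":0},{"claw":0,"tx":0,"ty":-0.003,"tz":0.018,"turn":0},{"claw":0,"tx":0,"ty":-0.003,"tz":0.023,"turn":0},{"claw":0,"tx":0,"ty":-0.003,"tz":0.025,"turn":0}]'; python3 -m crank '[{"claw":0,"tx":0,"ty":0,"tz":0.002,"turn":0},{"claw":0,"tx":0,"ty":0,"tz":0.004,"turn":0},{"claw":0,"tx":0,"ty":0,"tz":0.005,"turn":0},{"claw":0,"tx":0,"ty":0,"tz":0.005,"turn":0},{"claw":0,"tx":0,"ty":0,"tz":0.005,"turn":0}]'; }|grep -v rot
```

```text
time_s: 44.25
tcp_pos: [0.5922, 0.1034, 0.0459]
force: [-2.4, -0.5, 2.2]
finger_gap: 0.407
finger_force: 40.9
time_s: 44.67
tcp_pos: [0.5922, 0.1034, 0.0459]
force: [-4.9, -1.2, 7.7]
finger_gap: 0.413
finger_force: 41.6
```

Contact. I'll release, rise, back away and look.

```bash
{ python3 -m crank '[{"claw":0,"tx":0,"ty":0,"tz":-0.003,"turn":0},{"claw":0.42,"tx":0,"ty":0,"tz":-0.004,"turn":0},{"claw":0.5,"tx":0,"ty":0,"tz":-0.004,"turn":0},{"claw":0.65,"tx":0,"ty":0,"tz":-0.004,"turn":0},{"claw":0.7,"tx":0,"ty":0,"tz":-0.004,"turn":0}]'; python3 -m crank '[{"claw":0.75,"tx":0,"ty":0,"tz":0,"turn":0},{"claw":0.75,"tx":0,"ty":0,"tz":-0.05,"turn":0},{"claw":0.75,"tx":0,"ty":0,"tz":-0.2,"turn":0},{"claw":0.75,"tx":0,"ty":0,"tz":-0.35,"turn":0},{"claw":0.75,"tx":0,"ty":0,"tz":-0.5,"turn":0}]'; python3 -m crank '[{"claw":0.75,"tx":0,"ty":0,"tz":-0.15,"turn":0},{"claw":0.75,"tx":0,"ty":-0.1,"tz":-0.3,"turn":0},{"claw":0.75,"tx":0.1,"ty":-0.25,"tz":-0.3,"turn":0},{"claw":0.75,"tx":0.2,"ty":-0.35,"tz":-0.3,"turn":0},{"claw":0.75,"tx":0.3,"ty":-0.45,"tz":-0.3,"turn":0}]'; python3 -m crank '[{"claw":0.75,"tx":0.15,"ty":0,"tz":0,"turn":0},{"claw":0.75,"tx":0.3,"ty":0,"tz":0,"turn":0},{"claw":0.75,"tx":0.45,"ty":0,"tz":0,"turn":0},{"claw":0.75,"tx":0.6,"ty":0,"tz":0,"turn":0},{"claw":0.75,"tx":0.7,"ty":0,"tz":0,"turn":0}]'; python3 -m crank '[{"claw":0.75,"tx":0,"ty":0,"tz":0,"turn":0},{"claw":0.75,"tx":0,"ty":0,"tz":0,"turn":0},{"claw":0.75,"tx":0,"ty":0,"tz":0,"turn":0},{"claw":0.75,"tx":0,"ty":0,"tz":0,"turn":0},{"claw":0.75,"tx":0,"ty":0,"tz":0,"turn":0}]';}|grep -v rot; python3 -c "
from h import *
crop('top',240,100,160,120,5,'pics/t4.png')
crop('top',230,90,320,200,2.5,'pics/t5.png')"
```

```text
time_s: 45.08
tcp_pos: [0.5927, 0.1035, 0.0458]
force: [-0.2, 0.1, 0.3]
finger_gap: 0.701
finger_force: 0.0
time_s: 45.5
tcp_pos: [0.5918, 0.1035, 0.1717]
force: [0.4, -0.0, 0.4]
finger_gap: 0.75
finger_force: 0.0
time_s: 45.92
tcp_pos: [0.4828, 0.1849, 0.2469]
force: [0.9, 1.8, -0.4]
finger_gap: 0.754
finger_force: 0.0
time_s: 46.33
tcp_pos: [0.4928, 0.3623, 0.2458]
force: [-0.5, -0.5, 1.3]
finger_gap: 0.747
finger_force: 0.0
time_s: 46.75
tcp_pos: [0.4933, 0.3578, 0.246]
force: [0.4, -0.0, 0.6]
finger_gap: 0.751
finger_force: 0.0
```

View pics/t4.png

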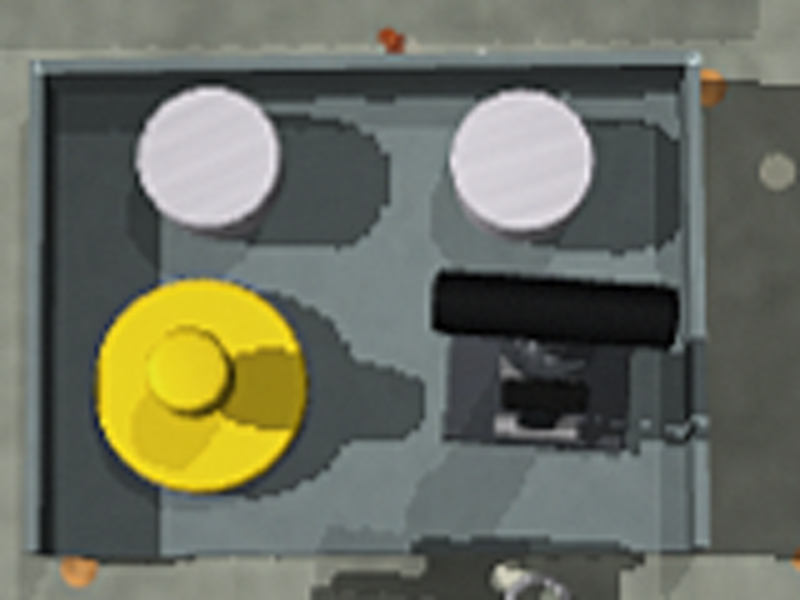

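View pics/t5.png

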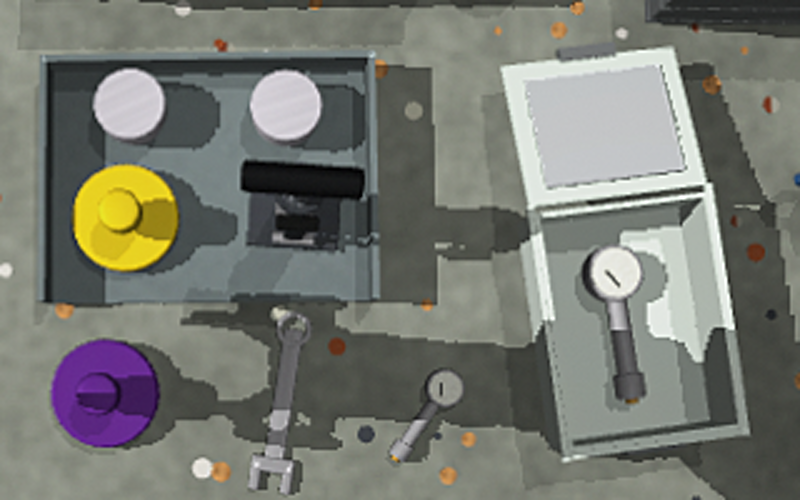

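Compared with the first crop, the pump is at the same pixels within 3 px (about 1 mm). The pad holder's disc is at (201,385) against (198,390), about 2 mm off. The deflator lies flat in the tub, and the tins and spanner have not moved, so I'm handing in.

```bash
python3 -c "
from plant import arm
print(arm.job_done())"
```

```text
the job is handed in; nothing more can be done
None
```

The job is handed in, with no verdict returned: the larger deflator lies flat in the tub, and the pump and yellow pad holder stand back in the rack within about 2 mm of their start spots.

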